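# Tilt the screen separator and start its pump

## Task

Get the screen separator ready: use the pry bar over the fulcrum block to lever up the overhang on the heavy station's right-hand side, until the spring tongue of the tilt stop slides out beneath the station and holds it tilted, then take the bar and the block away and lay both back on the small tool mat. With the station standing on the tongue, push every adapter sleeve fully down onto a spigot of the pump box, one sleeve to a spigot, and after that press the pump's keys down fully, one at a time: the big key, then the left key, then the middle key. Leave the jar, the screwdriver and the spray can where they are.

Things in the scene. Friction and masses are not known exactly. Their poses are not given: they have to be found in the camera images.
- station: Heavy loose separator, 3.8-5.2 kg. Grey pedestal 150 (x) x 120 (y) x 66 mm under an aluminium plate 170 (x) x 180 (y) x 14 mm, underside 66 mm up. Origin: centre of the pedestal's underside; x away from robot, y left (yaw within 0.2). Right overhang: y -60 (wall) to -90 mm (edge); lifting it takes about 20 N and tips the station on its bottom left edge. On the tongue it is tilted 0.07 rad.
- stop: Tilt stop: a dark steel housing 80 x 40 x 29 mm bolted to the bench just beyond the station's far (+x) side, near its right corner. Origin and axes coincide with the station's at the start; the housing is centred at x = +135, y = -52 mm.
- tongue (a joint): Spring tongue of the stop, 14 mm wide, 7 mm high, on the bench. 0 m: held back by the pedestal wall, tip at x = +76, y = -52 mm in the stop's frame. When the station's tilt passes about 0.068 rad (right bottom edge 7 to 8 mm up) a spring of 2 to 4 N shoots it out to -x under the station, where it stays; fully out 0.080 m.
- mat: Thin grey tool mat, fixed, 160 (x) x 240 (y) x 3 mm. Origin: centre of its underside; its long side is along its y. The bar and the block start on it and belong back on it.
- bar: Pry bar: straight flat steel bar 220 x 20 x 10 mm, 0.3 kg, black grip on its -x end. Origin: centre of its underside at mid-length (centre of mass there too); x along the bar to its bare prying tip at x = +110 mm, z up. Starts flat on the mat, along the mat's y, tip to the left.
- block: Fulcrum: dark steel block 44 (x) x 50 (y) x 40 mm, half-round ridge along x on top, ridge top 50 mm above underside. 0.5 kg. Origin: centre of underside. On the bench, a level bar on it has its top 6 mm below the overhang. Good place: ridge along the station's x, 45 mm outside the overhang's edge, bar tip 20 mm under it; press 125 mm from the ridge: about 10 N, 30-36 mm down.
- pump: White pump box, fixed, 130 (x) x 190 (y) x 45 mm high. Origin: centre of its underside, x away from the robot, y left (yaw within 0.15). Three upright brass spigots on its far side (x = +35, y = +60, 0, -60 mm), 16 mm in diameter, bevelled tips, 26 mm above the box top. Three black keys on its near side (x = -38, y = +50, 0, -50 mm).
- port0 (a point): Foot of the left spigot (seen from the robot), on the axis, at the pump box's top face; the spigot rises 26 mm above it.
- port1 (a point): Foot of the middle spigot (seen from the robot), on the axis, at the pump box's top face; the spigot rises 26 mm above it.
- port2 (a point): Foot of the right spigot (seen from the robot), on the axis, at the pump box's top face; the spigot rises 26 mm above it.
- sleeve0: Aluminium adapter sleeve: plain tube 34 mm outside, 19 mm bore, 36 mm high, 50 g, standing upright on the bench. Origin: centre of its lower end, z along the tube. All sleeves are alike; one to three are present. Fully home, its lower end rests on the pump box's top face.
- sleeve1: Aluminium adapter sleeve: plain tube 34 mm outside, 19 mm bore, 36 mm high, 50 g, standing upright on the bench. Origin: centre of its lower end, z along the tube. All sleeves are alike; one to three are present. Fully home, its lower end rests on the pump box's top face.
- sleeve2: Aluminium adapter sleeve: plain tube 34 mm outside, 19 mm bore, 36 mm high, 50 g, standing upright on the bench. Origin: centre of its lower end, z along the tube. All sleeves are alike; one to three are present. Fully home, its lower end rests on the pump box's top face.
- key_left_top (a point): Centre of the top face of the left key (+y end), 20 mm in diameter.
- key_mid_top (a point): Centre of the top face of the middle key, 20 mm in diameter.
- key_big_top (a point): Centre of the top face of the big key at the right (-y end), 32 mm in diameter.
- key_left (a joint): Travel of this spring key in m: 0 up, 0.006 fully down (takes 4 N); pressed straight down, it springs back.
- key_mid (a joint): Travel of this spring key in m: 0 up, 0.006 fully down (takes 4 N); pressed straight down, it springs back.
- key_big (a joint): Travel of this spring key in m: 0 up, 0.006 fully down (takes 4 N); pressed straight down, it springs back.
- flux_jar: White closed jar, 44 mm in diameter, 45 mm high, beyond the work; to be left alone. Origin: centre of its underside.
- driver: Small screwdriver lying on the bench, 150 mm long; to be left alone. Origin near its middle.
- spray_can: Closed can, 48 mm in diameter, 110 mm high, near the station's left side; to be left alone. Origin: centre of its underside.

How it is judged:
By the outcome, as a careful person would: the job done as asked, in the order asked, and still so for the second after the job is handed in, with the robot touching nothing.
Of sleeve0, sleeve1, sleeve2 only 1 to 3 are there at a start; the rules pass over those that are not, and their reading is None.
At some moment in a run one of block, sleeve0, sleeve1, sleeve2 may be knocked a few centimetres aside while the robot is not near it.
It also fails if it takes over 210 s, if anything falls off the work surface, if the arm or the gripper's body presses on something with over 40 N, if the wrist force passes 120 N, or if a joint passes its speed limit or range.

## Robot

A 7-joint arm with a two-finger parallel gripper is mounted at the origin on the work surface. World frame = base frame: x ahead of the robot, y to its left, z up, the work surface at z = 0. Lengths are in m, angles in rad, forces in N, time in s.
With the tool pointing down it reaches from about 0.425 to 0.925 m from the base axis. Payload 6.8 kg.
Tool frame: the origin (TCP) lies at the very end of the fingers, on their centre line; the grasp point (between the pads) lies 19 mm behind it (bot.grasp_offset is the distance from the TCP to the grasp point, in m); z points along the fingers, y is the direction in which the jaws open and shut (so a half turn about z gives the same grasp; the last joint's range is limited). The gripper opens to 85 mm and grips with 20 to 120 N. Pads are 22 mm wide; open, the fingers measure 114 mm over their backs; the gripper's body (76 mm by 85 mm) begins 54 mm behind the grasp point. The pads swing forward as they close: fully open they stand 13 mm farther back than shut.
Start: joints at [-1.325, 0.477, 0.022, 1.555, -0.011, 1.109, -0.083], TCP at [0.234, 0.633, 0.231] pointing down, gripper open.
Joint ranges: [-2.96, 2.96], [-0.34, 2.1], [-1.41, 1.46], [0.24, 2.44], [-1.37, 4.51], [0.17, 1.92], [-2.96, 2.96]. Speed limits (rad/s): [2.39, 2.39, 3.14, 3.14, 3.14, 3.14, 3.14].

## Interface

Orientations are given as a unit quaternion [w, x, y, z].
In Python, from station import monitor, cams, bot, finder gives the robot as it stands.
- The arm moves only by the tool jog_arm, never from a script. Its argument "plan" is a list of rows, each an object of numbers: "x", "y", "z": the shift along the tool's x, y, z as a fraction of full scale; "wx", "wy", "wz": the turn, a rotation vector about the tool's x, y, z as a fraction of full scale. A call has 1 to 12 rows; each row is the pose to reach, as a shift and turn from the pose measured when the call began, along the tool's axes at that moment, turning the shorter way round; what a row does not reach only later rows make up. Full scale, the value 1, is 20 cm for a shift and 180 degrees for a turn. A row lasts 1/12 s, in which the tool goes at most 41.7 mm and 7.16 degrees, less where a joint would pass 70% of its speed; a pose out of reach is approached as far as the arm can. A call with a number of a shift or a turn outside -1 to 1 is refused whole. A call with a gripper value outside its range is refused whole. "hand" is the opening, from -1 (shut) to 1 (fully open), set as the call begins (left out, the last holds). The fingers move at their own pace and stop on an object; "grip_force" is the grip in N (left out, the last holds). Time passes only in rows, so rows that repeat a pose let the fingers close. It gives the time, the measured TCP pose, the force and the opening at its end, in the units of the state.
- monitor.get_obs(): the state, without advancing time (a new reading comes with each control period).
- cams.read_camera(name): name is "side" or "top"; returns the picture (480x640x3 uint8, red, green, blue); there is no depth.
- cams.get_calibration(name): a dict with "fx", "fy", "cx", "cy" (pixels), "extrinsics" (4x4, takes a point from world to camera coordinates). Camera axes: x right, y down, z forward; pixel columns grow to the right and rows downward; lengths in m; the calibration is good to about 2 mm. A picture is of the moment at which its call begins. get_calibration takes no time and is no camera call.
- bot.hand_in(): hands the job in, once; it reports no verdict.
Trained networks look in the newest picture that a camera, given by its name, has taken for a name from the list of things; names that differ only in an ending like _2 or _b are one class to them, and where a whole thing is asked for, a point or a joint stands for the part that bears it (a point fixed in the world has none). Each returns a list of dicts, best first, with "confidence" (0 to 1); they miss things now and then, are a little off and sometimes report something else, mostly with a low value. They report only what shows in the picture. A call takes as long as a camera call.
- finder.find_in(camera, target): "bbox" ([left, top, width, height] in pixels, round what is visible of it).
- finder.place_of(camera, target): "location" ([column, row] in pixels: a listed point, or the origin of a listed thing).
The state is a dict: "t": time; "q": joint angles; "joint_vel": joint speeds; "joint_torque": joint torques, N m; "eef_pos": TCP position; "tool_rot": TCP orientation; "contact_force": force on the tool from outside, world axes, zero at the start; "torque": the same for the moment, N m; "gripper_width": opening from 0.0 (shut) to 1.0 (fully open).
Only numpy, scipy, OpenCV 4.12 (cv2) and the standard library are available. Lean on these libraries where they do the work, as an engineer would, in place of code of your own. Each camera call takes 0.05 s, during which the arm holds its last target. There are 200 camera calls.

## Working session

There is one attempt and no reset: what is moved stays moved. The work goes in short steps, Python scripts to look and compute and a tool call to move; the robot and the scene stay as the last step left them, time stands still between calls to the robot, and variables do not carry over. Pictures are saved under pics/ and viewed, about 12 in all and at most 16, crops included, and the job is handed in when it is done.

Besides the shell and the picture viewer there is one more tool, called after ">>>" as name([rows], argument=value, ...), one row to a line, values as JSON. jog_arm: Moves the arm, as the interface text tells. Shift numbers are shares of 20 cm and turn numbers shares of 180 degrees, none past 1 either way. Its arguments: {"type":"object","properties":{"plan":{"type":"array","items":{"type":"object","properties":{"x":{"type":"number","minimum":-1,"maximum":1},"y":{"type":"number","minimum":-1,"maximum":1},"z":{"type":"number","minimum":-1,"maximum":1},"wx":{"type":"number","minimum":-1,"maximum":1},"wy":{"type":"number","minimum":-1,"maximum":1},"wz":{"type":"number","minimum":-1,"maximum":1}}}},"hand":{"type":"number"},"grip_force":{"type":"number"}},"required":["plan"]}

```bash
ls; mkdir -p pics; cat > h.py <<'E'
import numpy as np, cv2
from scipy.spatial.transform import Rotation as R
from station import monitor, cams, bot, finder
def snap(cam,name=None):
    im=cams.read_camera(cam)
    if name: cv2.imwrite('pics/'+name+'.png',im[:,:,::-1])
    return im
def cal(c):
    k=cams.get_calibration(c); return np.array([[k['fx'],0,k['cx']],[0,k['fy'],k['cy']],[0,0,1.]]),np.array(k['extrinsics'])
def ray(c,uv):
    K,E=cal(c); d=E[:3,:3].T@np.linalg.solve(K,[uv[0],uv[1],1]); o=-E[:3,:3].T@E[:3,3]; return o,d/np.linalg.norm(d)
def atz(c,uv,z):
    o,d=ray(c,uv); return o+d*(z-o[2])/d[2]
def proj(c,p):
    K,E=cal(c); q=K@(E[:3,:3]@np.array(p)+E[:3,3]); return q[:2]/q[2]
def tri(a,b):
    (o1,d1),(o2,d2)=ray('side',a),ray('top',b)
    s=np.linalg.lstsq(np.c_[d1,-d2],o2-o1,rcond=None)[0]; p,q=o1+d1*s[0],o2+d2*s[1]
    return (p+q)/2,np.linalg.norm(p-q)
def rot():
    w,x,y,z=monitor.get_obs()['tool_rot']; return R.from_quat([x,y,z,w])
def to(p,yaw=None):
    """fractions for shift to world TCP p, and rot vec for tool-down with tool x at world yaw"""
    o=monitor.get_obs(); r=rot(); s=r.inv().apply(np.array(p)-o['eef_pos'])/.2
    out=[np.round(s,4)]
    if yaw is not None:
        t=R.from_matrix(np.c_[[np.cos(yaw),np.sin(yaw),0],[np.sin(yaw),-np.cos(yaw),0],[0,0,-1]])
        out.append(np.round((r.inv()*t).as_rotvec()/np.pi,4))
    return out
E
python3 - <<'E'
from h import *
np.set_printoptions(precision=4,suppress=True)
o=monitor.get_obs(); print({k:np.round(v,3) for k,v in o.items()}); print(rot().as_matrix())
for c in('side','top'):
    snap(c,c+'0'); print(c,ray(c,(320,240)))
names='station stop mat bar block pump port0 port1 port2 sleeve0 sleeve1 sleeve2 key_left_top key_mid_top key_big_top flux_jar driver spray_can'.split()
for n in names:
    L={c:finder.place_of(c,n) for c in('side','top')}
    for c in L: print(n,c,[(np.round(d['location'],1).tolist(),round(d['confidence'],2)) for d in L[c][:4]])
    if L['side'] and L['top']: print('   ',*tri(L['side'][0]['location'],L['top'][0]['location']))
E
```

```text
pics
{'t': np.float64(0.0), 'q': array([-1.325,  0.478,  0.022,  1.556, -0.012,  1.109, -0.083]), 'joint_vel': array([ 0.001,  0.001, -0.   ,  0.001,  0.001,  0.001,  0.001]), 'joint_torque': array([  0.   , -59.646,   1.608, -28.12 ,   0.012,   0.009,  -0.   ]), 'eef_pos': array([0.234, 0.633, 0.23 ]), 'tool_rot': array([-0.   ,  0.176,  0.984, -0.001]), 'contact_force': array([-0.663,  0.001, -0.173]), 'torque': array([-0.033, -0.078,  0.01 ]), 'gripper_width': np.float64(1.0)}
[[-0.9381  0.3465 -0.0005]
 [ 0.3465  0.9381 -0.0017]
 [-0.0001 -0.0018 -1.    ]]
side (array([-0.1489, -0.7509,  0.7022]), array([ 0.6077,  0.6296, -0.484 ]))
top (array([0.3708, 0.0672, 1.1779]), array([ 0.2206, -0.0276, -0.975 ]))
station side [([255.3, 233.7], 0.68)]
station top [([197.9, 252.8], 0.64), ([430.8, 233.0], 0.31)]
    [ 0.6464  0.3097 -0.0057] 0.008551210612118824
stop side []
stop top []
mat side [([271.8, 310.0], 0.94)]
mat top [([328.2, 316.6], 0.8)]
    [ 0.4672  0.0349 -0.0074] 0.006929246413977204
bar side [([292.7, 299.0], 0.74)]
bar top [([334.1, 299.3], 0.92), ([368.2, 175.5], 0.58)
[... 2197 characters left out ...]
 257.7], 0.55)]
    [ 0.5477 -0.2744  0.0721] 0.008437003277952236
key_big_top side [([425.8, 349.1], 0.69), ([446.1, 337.6], 0.61)]
key_big_top top [([488.8, 251.6], 0.64), ([199.8, 255.4], 0.16)]
    [ 0.5422 -0.3103  0.0548] 0.03314703186253069
flux_jar side [([379.4, 244.5], 0.65)]
flux_jar top [([458.2, 242.8], 0.38)]
    [ 0.5392 -0.2022  0.2152] 0.032595228341045175
driver side [([417.3, 272.3], 0.85)]
driver top [([366.6, 173.6], 0.95), ([334.7, 297.8], 0.62)]
    [ 0.7816 -0.0933 -0.0009] 0.001251895798385982
spray_can side [([184.9, 229.1], 0.62), ([416.6, 309.9], 0.6)]
spray_can top [([132.4, 301.2], 0.85), ([483.2, 223.3], 0.26)]
    [ 0.551   0.4681 -0.0145] 0.003198292802593353
```

View pics/top0.png

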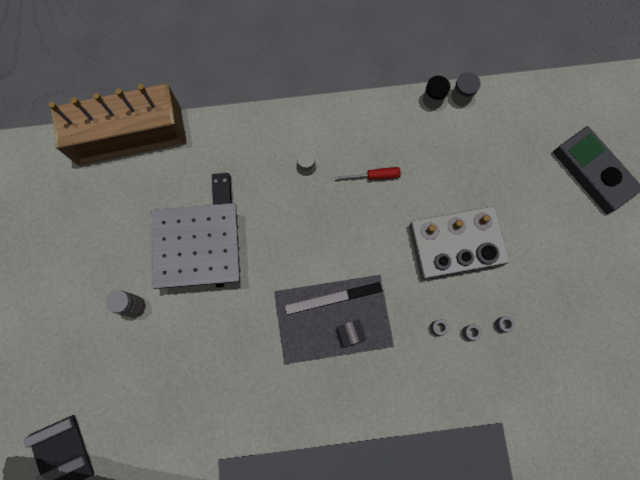

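View pics/side0.png

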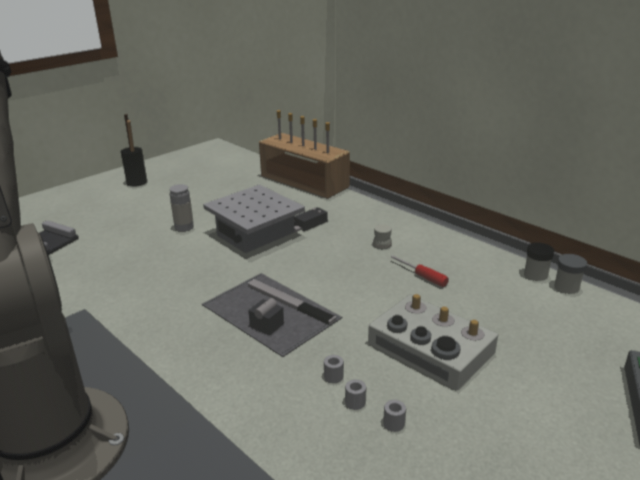

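Top view: station plate at about (195,246), stop at (221,188), bar (286-382,285-312), block (350,333), pump (460,243), three sleeves near (440,327), (472,332) and (505,324). The side view agrees. I'll enlarge both areas for corner positions.

```bash
python3 - <<'E'
from h import *
im=cv2.imread('pics/top0.png')
f=lambda c,k:cv2.resize(c,None,fx=k,fy=k,interpolation=cv2.INTER_CUBIC)
a=cv2.convertScaleAbs(f(im[168:368,140:400],3),alpha=1.4)
b=cv2.convertScaleAbs(f(im[200:345,400:520],4),alpha=1.4)
cv2.imwrite('pics/a.png',a);cv2.imwrite('pics/b.png',b)
E
```

```text
(no output)
```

View pics/a.png

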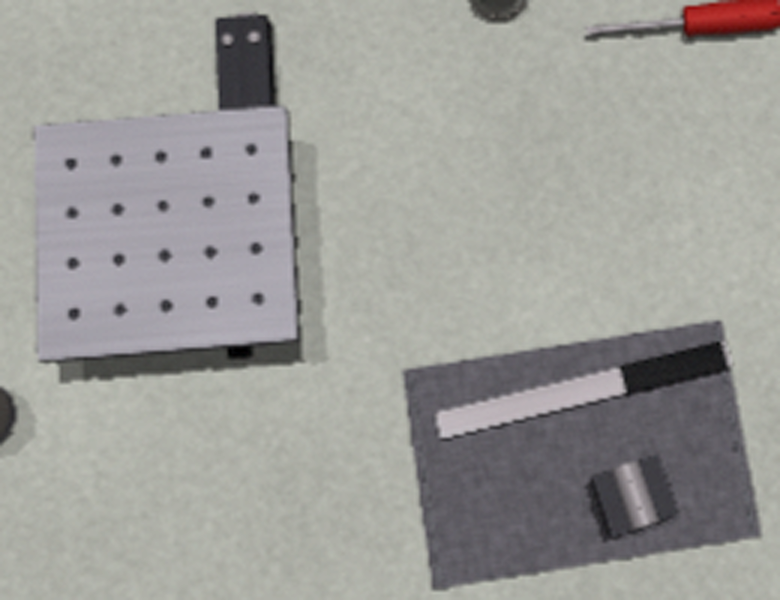

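View pics/b.png

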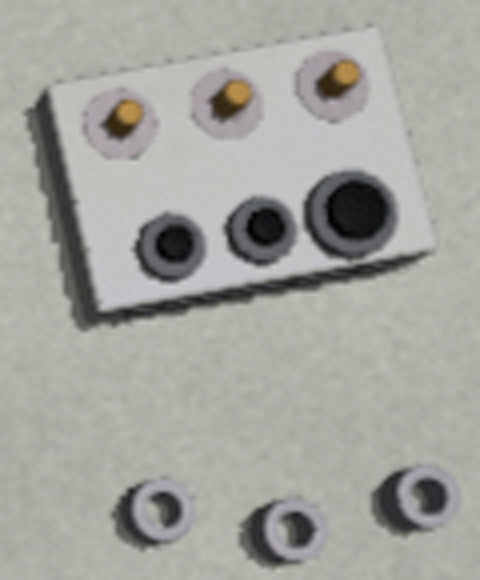

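```bash
cat >> h.py <<'E'
def fit(model,pts):
    """2D rigid fit model->pts: returns origin, yaw, residual"""
    m,p=np.array(model,float),np.array(pts)[:,:2]; a,b=m-m.mean(0),p-p.mean(0)
    y=np.arctan2((a[:,0]*b[:,1]-a[:,1]*b[:,0]).sum(),(a*b).sum()); c,s=np.cos(y),np.sin(y); Q=np.array([[c,-s],[s,c]])
    o=p.mean(0)-Q@m.mean(0); return o,y,np.abs(p-(m@Q.T+o)).max()
E
python3 - <<'E'
from h import *
np.set_printoptions(precision=4,suppress=True)
A=lambda L,z:[atz('top',((u+.5)/3-.5+140,(v+.5)/3-.5+168),z) for u,v in L]
B=lambda L,z:[atz('top',((u+.5)/4-.5+400,(v+.5)/4-.5+200),z) for u,v in L]
rect=lambda hx,hy:[(hx,hy),(hx,-hy),(-hx,-hy),(-hx,hy)]
S=fit(rect(.085,.09),A([(36,127),(287,108),(297,340),(39,360)],.08));print('station',S)
print('holes yaw',A([(71,163),(251,149),(258,298),(73,313)],.08))
print('mat',fit(rect(.08,.12),A([(405,370),(720,321),(760,536),(434,589)],.003)))
print('bar',fit([(.11,-.01),(-.11,-.01),(-.11,.01),(.11,.01)],A([(437,412),(722,343),(728,369),(440,437)],.013)))
r=A([(625,462),(643,527)],.053);print('block',(r[0]+r[1])/2,np.linalg.norm(r[0]-r[1]),'yaw',np.arctan2(*(r[0]-r[1])[[1,0]]))
P=fit(rect(.065,.095),B([(50,92),(380,28),(434,250),(97,312)],.045));print('pump',P)
print('spig',fit([(.035,.06),(.035,0),(.035,-.06)],B([(130,111),(238,94),(346,73)],.071)))
print('keys',fit([(-.038,.05),(-.038,0),(-.038,-.05)],B([(175,243),(265,227),(357,210)],.055)))
sl=B([(161,510),(293,529),(427,497)],.036);print('sleeves',np.array(sl))
for s in sl: print(proj('side',[s[0],s[1],0.036]))
for n in('sleeve0',):print([np.round(d['location']) for d in finder.place_of('side',n)])
im=cv2.imread('pics/side0.png')
def dot(p):
    u,v=proj('side',p); cv2.circle(im,(int(u*4),int(v*4)),3,(0,0,255),-1)
im=cv2.resize(im,None,fx=4,fy=4,interpolation=cv2.INTER_CUBIC)
for (o,y,_),M,z in((S,rect(.085,.09),.08),(P,rect(.065,.095),.045),(P,[(.035,.06),(.035,0),(.035,-.06)],.071)):
    for m in M: dot([o[0]+np.cos(y)*m[0]-np.sin(y)*m[1],o[1]+np.sin(y)*m[0]+np.cos(y)*m[1],z])
for s in sl: dot(s)
for q in r: dot(q)
a=im[170*4:350*4,190*4:350*4]; b=im[280*4:440*4,310*4:510*4]
cv2.imwrite('pics/sd.png',np.hstack([cv2.resize(a,(400,450)),cv2.resize(b,(400,450))][::1]))
E
```

```text
station (array([0.6409, 0.3   ]), np.float64(-0.04351774970828598), np.float64(0.001096763964318459))
holes yaw [array([0.699 , 0.3626, 0.08  ]), array([0.6936, 0.2349, 0.08  ]), array([0.5858, 0.2389, 0.08  ]), array([0.591 , 0.3674, 0.08  ])]
mat (array([0.4583, 0.0271]), np.float64(0.033044931776330506), np.float64(0.001987488674042054))
bar (array([0.502, 0.02 ]), np.float64(1.682371048728388), np.float64(0.003332348762005388))
block [ 0.4212 -0.0046  0.053 ] 0.046136007063098776 yaw 0.13908548591024902
pump (array([ 0.5856, -0.2669]), np.float64(0.05860140870539501), np.float64(0.003732965515340636))
spig (array([ 0.5874, -0.2675]), np.float64(0.05555047431475757), np.float64(0.0007337452370416164))
keys (array([ 0.5888, -0.2695]), np.float64(0.058157745716002456), np.float64(0.00048267277058111624))
sleeves [[ 0.4099 -0.1944  0.036 ]
 [ 0.3916 -0.262   0.036 ]
 [ 0.3994 -0.3357  0.036 ]]
[330.8715 359.4323]
[352.8976 384.4092]
[391.8141 405.5053]
[array([354., 402.]), array([291., 300.]), array([331., 375.]), array([396., 421.])]
```

View pics/sd.png

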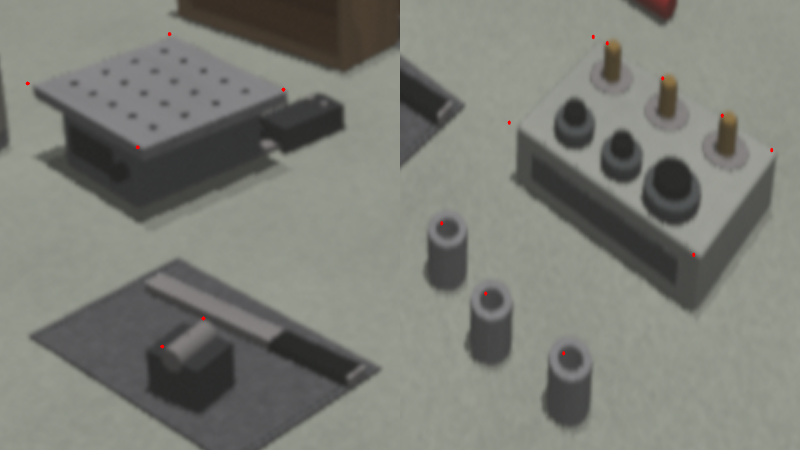

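```bash
python3 - <<'E'
from h import *
np.set_printoptions(precision=4,suppress=True)
def sd(u,v): return (190+u/2.5,170+v/2.5) if u<400 else (310+(u-400)/2,280+(v)/2*160/225*1.0)
# left crop: 160x180 px -> 400x450 ; right crop 200x160 -> 400x450 (y scale 2.8125)
L=lambda u,v:(190+u/2.5,170+v/2.5); Rr=lambda u,v:(310+(u-400)/2,280+v/2.8125)
for n,px,z,t in [('plate near',L(138,152),.08,None),('plate R far',L(288,95),.08,None),('plate L',L(35,90),.08,None),('ridge a',L(167,353),.053,None),('ridge b',L(210,323),.053,None),
 ('s1',Rr(447,230),.036,(.4099,-.1944)),('s2',Rr(492,300),.036,(.3916,-.262)),('s3',Rr(570,361),.036,(.3994,-.3357)),('sp0',Rr(613,46),.071,0),('sp1',Rr(669,82),.071,0),('sp2',Rr(728,119),.071,0)]:
    print(n,atz('side',px,z),t)
o,y=np.array([.6409,.3]),-.0435
for m in((-.085,-.09),(.085,-.09),(-.085,.09)): print('top-cam plate',o+np.array([[np.cos(y),-np.sin(y)],[np.sin(y),np.cos(y)]])@m)
o,y=np.array([.5874,-.2675]),.0556
for m in((.035,.06),(.035,0),(.035,-.06)): print('top-cam spig',o+np.array([[np.cos(y),-np.sin(y)],[np.sin(y),np.cos(y)]])@m)
print('go above block',to([.4212,-.0046,.15],1.71))
E
```

```text
plate near [0.5464 0.206  0.08  ] None
plate R far [0.717 0.195 0.08 ] None
plate L [0.5558 0.376  0.08  ] None
ridge a [ 0.3957 -0.0168  0.053 ] None
ridge b [ 0.4432 -0.0098  0.053 ] None
s1 [ 0.4088 -0.2017  0.036 ] (0.4099, -0.1944)
s2 [ 0.3913 -0.269   0.036 ] (0.3916, -0.262)
s3 [ 0.3982 -0.343   0.036 ] (0.3994, -0.3357)
sp0 [ 0.6181 -0.2108  0.071 ] 0
sp1 [ 0.6209 -0.2713  0.071 ] 0
sp2 [ 0.6245 -0.3303  0.071 ] 0
top-cam plate [0.5521 0.2138]
top-cam plate [0.7219 0.2064]
top-cam plate [0.5599 0.3936]
top-cam spig [ 0.619  -0.2056]
top-cam spig [ 0.6223 -0.2656]
top-cam spig [ 0.6257 -0.3255]
go above block [array([-1.9836, -2.6671,  0.4065]), array([ 0.    , -0.    ,  0.3431])]
```

>>> jog_arm([
  {"x":-0.7,"y":-1,"wz":0.34},
  {"x":-0.7,"y":-1,"wz":0.34},
  {"x":-0.7,"y":-1,"wz":0.34},
  {"x":-0.7,"y":-1,"wz":0.34},
  {"x":-0.7,"y":-1,"wz":0.34},
  {"x":-0.7,"y":-1,"wz":0.34},
  {"x":-0.7,"y":-1,"wz":0.34},
  {"x":-0.7,"y":-1,"wz":0.34},
  {"x":-0.7,"y":-1,"wz":0.34},
  {"x":-0.7,"y":-1,"wz":0.34},
], hand=1)

```text
invalid input at $.plan[0]: expected keys x, y, z, wx, wy, wz
```

```bash
python3 - <<'E'
from h import *
o=monitor.get_obs();print(o['t'],o['eef_pos'],o['q'].round(2),rot().as_matrix().round(3).tolist())
print(to([.4205,-.009,.12],1.71))
E
```

```text
1.95 [0.2338618  0.6332238  0.23131321] [-1.33  0.48  0.02  1.56 -0.01  1.11 -0.08] [[-0.938, 0.346, 0.0], [0.346, 0.938, 0.0], [-0.0, 0.0, -1.0]]
[array([-1.9879, -2.6889,  0.5565]), array([ 0.    , -0.    ,  0.3431])]
```

>>> jog_arm([
  {"x":-0.7,"y":-1,"z":0,"wx":0,"wy":0,"wz":0.34},
  {"x":-0.7,"y":-1,"z":0,"wx":0,"wy":0,"wz":0.34},
  {"x":-0.7,"y":-1,"z":0,"wx":0,"wy":0,"wz":0.34},
  {"x":-0.7,"y":-1,"z":0,"wx":0,"wy":0,"wz":0.34},
  {"x":-0.7,"y":-1,"z":0,"wx":0,"wy":0,"wz":0.34},
  {"x":-0.7,"y":-1,"z":0,"wx":0,"wy":0,"wz":0.34},
  {"x":-0.7,"y":-1,"z":0,"wx":0,"wy":0,"wz":0.34},
  {"x":-0.7,"y":-1,"z":0,"wx":0,"wy":0,"wz":0.34},
  {"x":-0.7,"y":-1,"z":0,"wx":0,"wy":0,"wz":0.34},
  {"x":-0.7,"y":-1,"z":0,"wx":0,"wy":0,"wz":0.34},
], hand=1)

```text
t: 2.78
eef_pos: [0.296, 0.397, 0.2316]
tool_rot: [-0.0, 0.654, 0.757, 0.0]
contact_force: [-0.7, 0.1, -0.5]
gripper_width: 1.001
```

```bash
python3 - <<'E'
from h import *
print(to([.4205,-.009,.12],1.71))
E
```

```text
[array([-2.0994,  0.3203,  0.5568]), array([ 0.0001, -0.0002,  0.0022])]
```

>>> jog_arm([
  {"x":-1,"y":0.3,"z":0,"wx":0,"wy":0,"wz":0},
  {"x":-1,"y":0.3,"z":0,"wx":0,"wy":0,"wz":0},
  {"x":-1,"y":0.3,"z":0,"wx":0,"wy":0,"wz":0},
  {"x":-1,"y":0.3,"z":0,"wx":0,"wy":0,"wz":0},
  {"x":-1,"y":0.3,"z":0,"wx":0,"wy":0,"wz":0},
  {"x":-1,"y":0.3,"z":0,"wx":0,"wy":0,"wz":0},
])

```text
t: 3.28
eef_pos: [0.3872, 0.2006, 0.2318]
tool_rot: [0.001, 0.656, 0.754, 0.0]
contact_force: [0.0, -0.3, -1.1]
gripper_width: 1.0
```

>>> jog_arm([
  {"x":-1,"y":0.02,"z":0.5,"wx":0,"wy":0,"wz":0},
  {"x":-1,"y":0.02,"z":0.5,"wx":0,"wy":0,"wz":0},
  {"x":-1,"y":0.02,"z":0.5,"wx":0,"wy":0,"wz":0},
  {"x":-1,"y":0.02,"z":0.5,"wx":0,"wy":0,"wz":0},
  {"x":-1,"y":0.02,"z":0.5,"wx":0,"wy":0,"wz":0},
  {"x":-1,"y":0.02,"z":0.5,"wx":0,"wy":0,"wz":0},
  {"x":-1,"y":0.02,"z":0.5,"wx":0,"wy":0,"wz":0},
])

```text
t: 3.87
eef_pos: [0.4181, -0.0013, 0.1305]
tool_rot: [0.001, 0.658, 0.753, -0.002]
contact_force: [-0.2, 0.2, 0.5]
gripper_width: 1.0
```

```bash
python3 - <<'E'
from h import *
print(monitor.get_obs()['eef_pos'],to([.4205,-.009,.03],1.71))
f=lambda c,k:cv2.convertScaleAbs(cv2.resize(c,None,fx=k,fy=k,interpolation=cv2.INTER_CUBIC),alpha=1.4)[:,:,::-1]
p=monitor.get_obs()['eef_pos']
out=[]
for c in('top','side'):
    im=snap(c); u,v=proj(c,p).astype(int); k=5; x0,y0=u-40,v-50; out.append(f(im[y0:y0+100,x0:x0+80],k)); print(c,x0,y0,proj(c,p))
cv2.imwrite('pics/c1.png',np.hstack(out))
E
```

```text
[ 0.41807304 -0.00126823  0.13054098] [array([-0.0384,  0.0077,  0.5028]), array([-0.0006,  0.001 , -0.0015])]
top 311 282 [351.76993493 332.1644651 ]
side 218 217 [258.28031527 267.62515306]
```

View pics/c1.png

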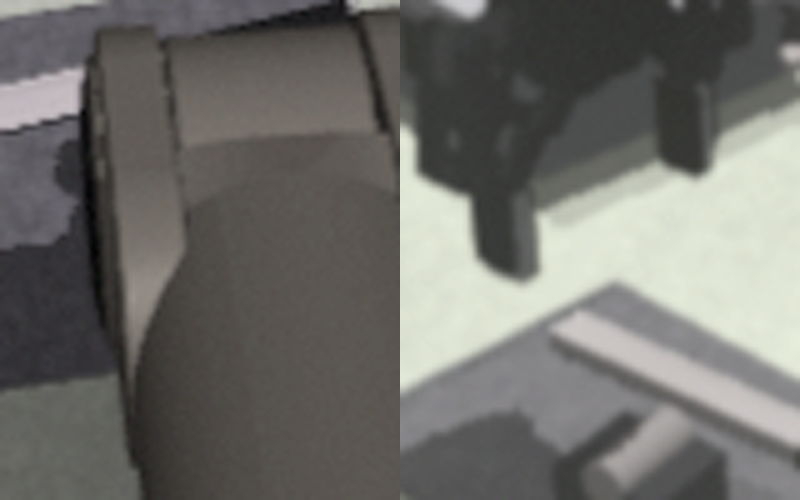

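```bash
python3 - <<'E'
from h import *
p=monitor.get_obs()['eef_pos'];r=rot()
for z in(.013,.0):
  for j in(-.057,-.0425,.0425,.057):
    for i in(-.011,.011):
      u=proj('side',p+r.apply([i,j,-z])); print(z,j,i,((u-[218,217])*5+[400,0]).round())
E
```

```text
0.013 -0.057 -0.011 [505. 292.]
0.013 -0.057 0.011 [460. 272.]
0.013 -0.0425 -0.011 [534. 274.]
0.013 -0.0425 0.011 [489. 255.]
0.013 0.0425 -0.011 [694. 176.]
0.013 0.0425 0.011 [650. 159.]
0.013 0.057 -0.011 [720. 161.]
0.013 0.057 0.011 [676. 143.]
0.0 -0.057 -0.011 [508. 324.]
0.0 -0.057 0.011 [463. 303.]
0.0 -0.0425 -0.011 [537. 306.]
0.0 -0.0425 0.011 [492. 286.]
0.0 0.0425 -0.011 [696. 207.]
0.0 0.0425 0.011 [652. 189.]
0.0 0.057 -0.011 [722. 191.]
0.0 0.057 0.011 [678. 173.]
```

>>> jog_arm([
  {"x":-0.052,"y":0.006,"z":0.2,"wx":-0.0006,"wy":0.001,"wz":-0.0015},
  {"x":-0.052,"y":0.006,"z":0.4,"wx":-0.0006,"wy":0.001,"wz":-0.0015},
  {"x":-0.052,"y":0.006,"z":0.59,"wx":-0.0006,"wy":0.001,"wz":-0.0015},
  {"x":-0.052,"y":0.006,"z":0.59,"wx":-0.0006,"wy":0.001,"wz":-0.0015},
  {"x":-0.052,"y":0.006,"z":0.59,"wx":-0.0006,"wy":0.001,"wz":-0.0015},
  {"x":-0.052,"y":0.006,"z":0.59,"wx":-0.0006,"wy":0.001,"wz":-0.0015},
])

```text
t: 4.47
eef_pos: [0.4228, -0.0067, 0.0155]
tool_rot: [0.0, 0.654, 0.756, 0.002]
contact_force: [1.1, -0.8, -0.1]
gripper_width: 1.001
```

>>> jog_arm([
  {"x":0,"y":0,"z":0,"wx":0,"wy":0,"wz":0},
  {"x":0,"y":0,"z":0,"wx":0,"wy":0,"wz":0},
  {"x":0,"y":0,"z":0,"wx":0,"wy":0,"wz":0},
  {"x":0,"y":0,"z":0,"wx":0,"wy":0,"wz":0},
  {"x":0,"y":0,"z":0,"wx":0,"wy":0,"wz":0},
  {"x":0,"y":0,"z":0,"wx":0,"wy":0,"wz":0},
  {"x":0,"y":0,"z":0,"wx":0,"wy":0,"wz":0},
  {"x":0,"y":0,"z":0,"wx":0,"wy":0,"wz":0},
  {"x":0,"y":0,"z":0,"wx":0,"wy":0,"wz":0},
], hand=-1, grip_force=60)

```text
t: 5.22
eef_pos: [0.4232, -0.0061, 0.017]
tool_rot: [0.0, 0.654, 0.757, 0.004]
contact_force: [-4.6, 0.9, 20.7]
gripper_width: 0.504
```

>>> jog_arm([
  {"x":0,"y":0,"z":-0.1,"wx":0,"wy":0,"wz":0},
  {"x":0,"y":0,"z":-0.25,"wx":0,"wy":0,"wz":0},
  {"x":0,"y":0,"z":-0.5,"wx":0,"wy":0,"wz":0},
  {"x":0,"y":0,"z":-0.5,"wx":0,"wy":0,"wz":0},
  {"x":0,"y":0,"z":-0.5,"wx":0,"wy":0,"wz":0},
  {"x":0,"y":0,"z":-0.5,"wx":0,"wy":0,"wz":0},
  {"x":0,"y":0,"z":-0.5,"wx":0,"wy":0,"wz":0},
])

```text
t: 5.8
eef_pos: [0.4214, -0.0064, 0.1158]
tool_rot: [-0.001, 0.654, 0.757, 0.003]
contact_force: [-0.8, 0.1, -4.0]
gripper_width: 0.505
```

```bash
python3 - <<'E'
from h import *
o=monitor.get_obs();p=o['eef_pos'];print(o['contact_force'],p,o['gripper_width'])
im=snap('side');u,v=proj('side',p).astype(int);x0,y0=u-50,v-50;print(x0,y0)
cv2.imwrite('pics/c2.png',cv2.convertScaleAbs(cv2.resize(im[y0:y0+100,x0:x0+100],None,fx=6,fy=6,interpolation=cv2.INTER_CUBIC),alpha=1.4)[:,:,::-1])
r=rot()
f=lambda q:((proj('side',q)-[x0,y0])*6).round()
print('TCP',f(p));
for i in(-.011,.011): print('pads bottom',f(p+r.apply([i,-.022,0])),f(p+r.apply([i,.022,0])))
E
```

```text
[-0.82182444  0.09826033 -4.04215052] [ 0.42136052 -0.00635304  0.11580607] 0.5047207900850572
211 224
TCP [306. 305.]
pads bottom [284. 349.] [381. 286.]
pads bottom [230. 325.] [327. 263.]
```

View pics/c2.png

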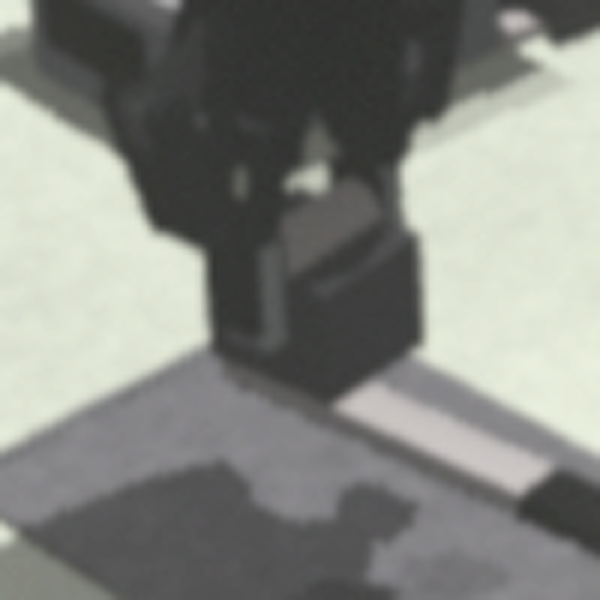

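```bash
cat >> h.py <<'E'
def fr(o,yaw,m):
    c,s=np.cos(yaw),np.sin(yaw); return np.array([o[0]+c*m[0]-s*m[1],o[1]+s*m[0]+c*m[1]])
ST=(np.array([.637,.291]),-.0435)
E
python3 - <<'E'
from h import *
p=monitor.get_obs()['eef_pos'];r=rot()
for z in(.098,.102,.106):
  for n,c in(('near-right',(330,403)),('far-right',(421,351)),('near-left',(215,355))):
    q=atz('side',(c[0]/6+211-.4,c[1]/6+224-.4),z); print(z,n,r.inv().apply(q-p).round(4))
t=fr(*ST,(0,-.135));print(t, fr(*ST,(0,-.135+.007)))
t=fr(*ST,(0,-.128)); print(to([*t,.12],np.pi/2-.0435))
E
```

```text
0.098 near-right [-0.0215 -0.0156  0.0175]
0.098 far-right [-0.0249  0.0224  0.0175]
0.098 near-left [ 0.0247 -0.0167  0.0176]
0.102 near-right [-0.0257 -0.0199  0.0134]
0.102 far-right [-0.029   0.0179  0.0135]
0.102 near-left [ 0.0203 -0.0211  0.0136]
0.106 near-right [-0.0298 -0.0243  0.0094]
0.106 far-right [-0.0332  0.0133  0.0095]
0.106 near-left [ 0.0158 -0.0254  0.0096]
[0.63112935 0.15612771] [0.63143376 0.16312108]
[array([ 0.6872,  1.163 , -0.0165]), array([ 0.0006, -0.0014,  0.0602])]
```

>>> jog_arm([
  {"x":0.3,"y":0.6,"z":0,"wx":0,"wy":0,"wz":0.03},
  {"x":0.3,"y":0.6,"z":0,"wx":0,"wy":0,"wz":0.06},
  {"x":0.3,"y":0.6,"z":0,"wx":0,"wy":0,"wz":0.06},
  {"x":0.3,"y":0.6,"z":0,"wx":0,"wy":0,"wz":0.06},
  {"x":0.3,"y":0.6,"z":0,"wx":0,"wy":0,"wz":0.06},
  {"x":0.3,"y":0.6,"z":0,"wx":0,"wy":0,"wz":0.06},
])

```text
t: 6.35
eef_pos: [0.5301, 0.0699, 0.114]
tool_rot: [-0.002, 0.722, 0.692, 0.0]
contact_force: [-1.3, -1.6, -4.9]
gripper_width: 0.508
```

```bash
python3 - <<'E'
from h import *
t=fr(*ST,(0,-.1315)); print(to([*t,.10],np.pi/2-.0435))
E
```

```text
[array([0.4694, 0.4866, 0.0701]), array([-0.0007, -0.0007,  0.0004])]
```

>>> jog_arm([
  {"x":0.469,"y":0.487,"z":0,"wx":0,"wy":0,"wz":0},
  {"x":0.469,"y":0.487,"z":0,"wx":0,"wy":0,"wz":0},
  {"x":0.469,"y":0.487,"z":0.07,"wx":0,"wy":0,"wz":0},
  {"x":0.469,"y":0.487,"z":0.07,"wx":0,"wy":0,"wz":0},
  {"x":0.469,"y":0.487,"z":0.07,"wx":0,"wy":0,"wz":0},
  {"x":0.469,"y":0.487,"z":0.07,"wx":0,"wy":0,"wz":0},
  {"x":0.469,"y":0.487,"z":0.07,"wx":0,"wy":0,"wz":0},
  {"x":0.469,"y":0.487,"z":0.07,"wx":0,"wy":0,"wz":0},
])

```text
t: 7.02
eef_pos: [0.6302, 0.1574, 0.0998]
tool_rot: [-0.002, 0.723, 0.691, -0.001]
contact_force: [-0.6, -0.4, -4.7]
gripper_width: 0.507
```

```bash
python3 - <<'E'
from h import *
t=fr(*ST,(0,-.1315)); print(monitor.get_obs()['eef_pos'],to([*t,.016],np.pi/2-.0435))
x0,y0=180,170
im=snap('side');cv2.imwrite('pics/c3.png',cv2.convertScaleAbs(cv2.resize(im[y0:y0+100,x0:x0+160],None,fx=5,fy=5,interpolation=cv2.INTER_CUBIC),alpha=1.4)[:,:,::-1])
for m in((-.085,-.09),(.085,-.09),(-.085,.09),(.085,.09)): print(((proj('side',[*fr(*ST,m),.08])-[x0,y0])*5).round())
E
```

```text
[0.63019835 0.15740395 0.09977891] [array([0.0108, 0.0064, 0.4189]), array([-0.0011, -0.0004, -0.0004])]
[331. 304.]
[624. 188.]
[110. 174.]
[395.  76.]
```

View pics/c3.png

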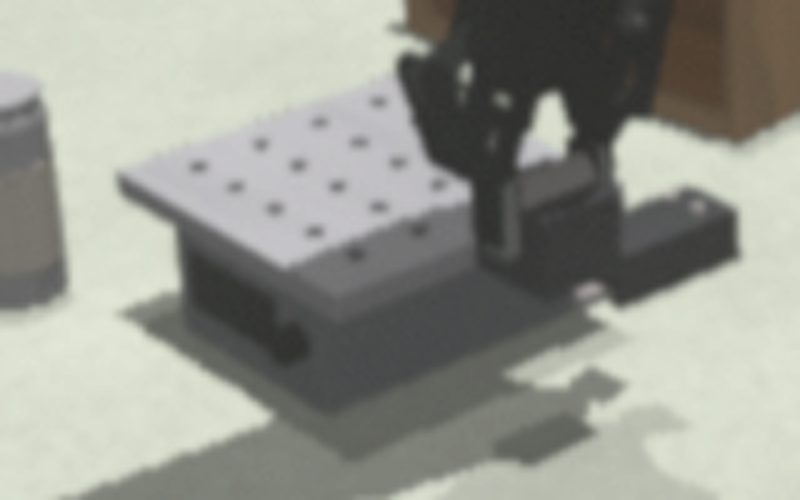

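```bash
sed -i 's/ST=(np.array(\[.637,.291\])/ST=(np.array([.639,.289])/' h.py; python3 - <<'E'
from h import *
t=fr(*ST,(0,-.1315)); print(t,to([*t,.0155],np.pi/2-.0435))
E
```

```text
[0.63328155 0.1576244 ] [array([-0.001 ,  0.0151,  0.4229]), array([-0.0009, -0.0006, -0.0003])]
```

>>> jog_arm([
  {"x":0,"y":0.015,"z":0.15,"wx":-0.001,"wy":-0.0006,"wz":0},
  {"x":0,"y":0.015,"z":0.3,"wx":-0.001,"wy":-0.0006,"wz":0},
  {"x":0,"y":0.015,"z":0.38,"wx":-0.001,"wy":-0.0006,"wz":0},
  {"x":0,"y":0.015,"z":0.4,"wx":-0.001,"wy":-0.0006,"wz":0},
  {"x":0,"y":0.015,"z":0.42,"wx":-0.001,"wy":-0.0006,"wz":0},
  {"x":0,"y":0.015,"z":0.425,"wx":-0.001,"wy":-0.0006,"wz":0},
  {"x":0,"y":0.015,"z":0.425,"wx":-0.001,"wy":-0.0006,"wz":0},
  {"x":0,"y":0.015,"z":0.425,"wx":-0.001,"wy":-0.0006,"wz":0},
])

```text
t: 7.73
eef_pos: [0.6343, 0.1579, 0.0165]
tool_rot: [0.001, 0.723, 0.691, 0.001]
contact_force: [-0.9, 1.1, -4.5]
gripper_width: 0.507
```

```bash
python3 - <<'E'
from h import *
t=fr(*ST,(0,-.1315)); print(monitor.get_obs()['contact_force'],to([*t,.0145],np.pi/2-.0435))
E
```

```text
[-0.89583773  1.07502399 -4.46418171] [array([-0.0017, -0.0051,  0.0102]), array([ 0.0008, -0.0003, -0.0003])]
```

>>> jog_arm([
  {"x":0,"y":-0.004,"z":0.008,"wx":0.0008,"wy":0,"wz":0},
  {"x":0,"y":-0.004,"z":0.015,"wx":0.0008,"wy":0,"wz":0},
  {"x":0,"y":-0.004,"z":0.015,"wx":0.0008,"wy":0,"wz":0},
  {"x":0,"y":-0.004,"z":0.015,"wx":0.0008,"wy":0,"wz":0},
  {"x":0,"y":-0.004,"z":0.015,"wx":0.0008,"wy":0,"wz":0},
])

```text
t: 8.15
eef_pos: [0.6342, 0.1581, 0.0143]
tool_rot: [0.0, 0.723, 0.691, 0.001]
contact_force: [-0.5, 0.2, 1.2]
gripper_width: 0.508
```

>>> jog_arm([
  {"x":0,"y":0,"z":0,"wx":0,"wy":0,"wz":0},
  {"x":0,"y":0,"z":0,"wx":0,"wy":0,"wz":0},
  {"x":0,"y":0,"z":0,"wx":0,"wy":0,"wz":0},
  {"x":0,"y":0,"z":0,"wx":0,"wy":0,"wz":0},
  {"x":0,"y":0,"z":-0.1,"wx":0,"wy":0,"wz":0},
  {"x":0,"y":0,"z":-0.3,"wx":0,"wy":0,"wz":0},
  {"x":0,"y":0,"z":-0.5,"wx":0,"wy":0,"wz":0},
  {"x":0,"y":0,"z":-0.5,"wx":0,"wy":0,"wz":0},
  {"x":0,"y":0,"z":-0.5,"wx":0,"wy":0,"wz":0},
], hand=1)

```text
t: 8.9
eef_pos: [0.636, 0.1583, 0.1171]
tool_rot: [0.001, 0.723, 0.691, 0.003]
contact_force: [-0.0, -0.3, -0.2]
gripper_width: 1.001
```

```bash
python3 - <<'E'
from h import *
print([(d['location'],d['confidence']) for d in finder.place_of('side','bar')])
# bar from top: origin (.502,.02) yaw 1.682 ; side clicks in sd.png left crop
L=lambda u,v:(190+u/2.5,170+v/2.5)
for c in((148,290),(166,275),(365,372),(349,383)): print(atz('side',L(*c),.013 if c[0]!=349 else .003))
E
```

```text
[([291.6, 301.6], 0.82)]
[0.47485502 0.10950937 0.013     ]
[0.50004798 0.11680464 0.013     ]
[ 0.52024055 -0.09878066  0.013     ]
[ 0.5111953  -0.09046103  0.003     ]
```

```bash
python3 - <<'E'
from h import *
x0,y0=205,195
im=snap('side');cv2.imwrite('pics/c4.png',cv2.convertScaleAbs(cv2.resize(im[y0:y0+135,x0:x0+145],None,fx=4.4,fy=4.4,interpolation=cv2.INTER_CUBIC),alpha=1.4)[:,:,::-1])
E
```

View pics/c4.png

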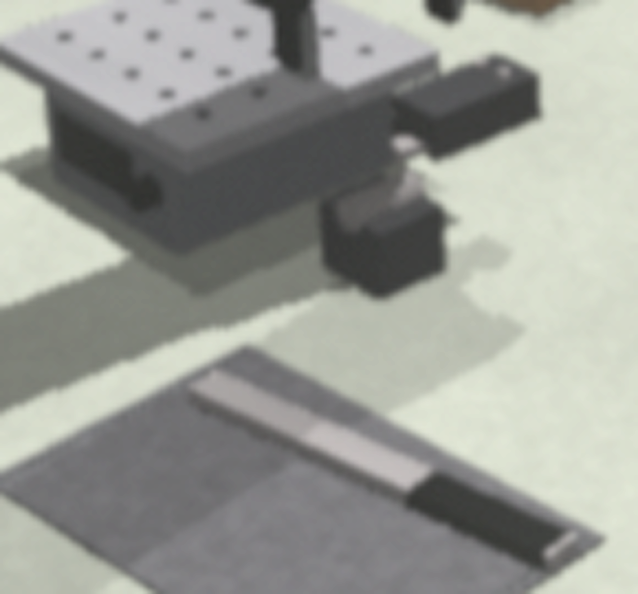

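```bash
python3 - <<'E'
from h import *
c=lambda u,v:((u+.5)/4.4-.5+205,(v+.5)/4.4-.5+195)
A=[atz('side',c(*q),.013) for q in((190,388),(213,370),(577,531),(548,553))]
bar=fit([(.11,.01),(.11,-.01),(-.11,-.01),(-.11,.01)],A);print(bar)
B=[atz('side',c(*q),0) for q in((382,298),(322,262),(443,268))]
bl=fit([(-.022,-.025),(-.022,.025),(.022,-.025)],B);print('block',bl)
d=bl[0]-ST[0];y=ST[1];print('block in station',np.cos(y)*d[0]+np.sin(y)*d[1],-np.sin(y)*d[0]+np.cos(y)*d[1])
print('plate nr',atz('side',c(190,163),.08),fr(*ST,(-.085,-.09)))
g=fr(*bar[:2],(-.08,0));print(g,to([*g,.06],bar[1]))
E
```

```text
(array([0.50358117, 0.01593797]), np.float64(1.7027654400138377), np.float64(0.0024137838644619908))
block (array([0.63741866, 0.15875064]), np.float64(-0.03581167839652697), np.float64(0.001006504841619238))
block in station 0.00408421664060937 -0.13019490932272573
plate nr [0.5479057  0.19870419 0.08      ] [0.55016664 0.20278147]
[ 0.51410808 -0.0633664 ] [array([-1.1337, -0.5477,  0.2669]), array([ 0.0002, -0.0005, -0.0561])]
```

>>> jog_arm([
  {"x":-0.6,"y":-0.3,"z":0,"wx":0,"wy":0,"wz":-0.03},
  {"x":-0.6,"y":-0.3,"z":0,"wx":0,"wy":0,"wz":-0.052},
  {"x":-0.6,"y":-0.3,"z":0,"wx":0,"wy":0,"wz":-0.052},
  {"x":-0.6,"y":-0.3,"z":0,"wx":0,"wy":0,"wz":-0.052},
  {"x":-0.6,"y":-0.3,"z":0,"wx":0,"wy":0,"wz":-0.052},
])

```text
t: 9.42
eef_pos: [0.5652, 0.0364, 0.1122]
tool_rot: [-0.001, 0.666, 0.746, -0.001]
contact_force: [0.5, -0.2, -0.4]
gripper_width: 1.001
```

```bash
python3 - <<'E'
from h import *
print(to([.512,-.064,.04],1.69))
E
```

```text
[array([-0.4693, -0.3192,  0.3623]), array([-0.0011, -0.0001, -0.0022])]
```

>>> jog_arm([
  {"x":-0.469,"y":-0.319,"z":0.1,"wx":-0.001,"wy":0,"wz":-0.002},
  {"x":-0.469,"y":-0.319,"z":0.2,"wx":-0.001,"wy":0,"wz":-0.002},
  {"x":-0.469,"y":-0.319,"z":0.36,"wx":-0.001,"wy":0,"wz":-0.002},
  {"x":-0.469,"y":-0.319,"z":0.36,"wx":-0.001,"wy":0,"wz":-0.002},
  {"x":-0.469,"y":-0.319,"z":0.36,"wx":-0.001,"wy":0,"wz":-0.002},
  {"x":-0.469,"y":-0.319,"z":0.36,"wx":-0.001,"wy":0,"wz":-0.002},
  {"x":-0.469,"y":-0.319,"z":0.36,"wx":-0.001,"wy":0,"wz":-0.002},
  {"x":-0.469,"y":-0.319,"z":0.36,"wx":-0.001,"wy":0,"wz":-0.002},
])

```text
t: 10.08
eef_pos: [0.5139, -0.0622, 0.0411]
tool_rot: [0.0, 0.663, 0.749, 0.001]
contact_force: [-0.5, -0.6, 0.7]
gripper_width: 1.001
```

```bash
python3 - <<'E'
from h import *
print(to([.512,-.064,.006],1.69))
E
```

```text
[array([-0.008 , -0.0106,  0.1756]), array([ 0.0005, -0.0002,  0.0007])]
```

>>> jog_arm([
  {"x":-0.008,"y":-0.01,"z":0.08,"wx":0.0005,"wy":0,"wz":0},
  {"x":-0.008,"y":-0.01,"z":0.16,"wx":0.0005,"wy":0,"wz":0},
  {"x":-0.008,"y":-0.01,"z":0.175,"wx":0.0005,"wy":0,"wz":0},
  {"x":-0.008,"y":-0.01,"z":0.175,"wx":0.0005,"wy":0,"wz":0},
  {"x":-0.008,"y":-0.01,"z":0.175,"wx":0.0005,"wy":0,"wz":0},
  {"x":-0.008,"y":-0.01,"z":0.175,"wx":0.0005,"wy":0,"wz":0},
])

```text
t: 10.58
eef_pos: [0.5131, -0.0637, 0.0071]
tool_rot: [0.0, 0.663, 0.749, 0.001]
contact_force: [0.0, 0.5, 0.6]
gripper_width: 1.0
```

>>> jog_arm([
  {"x":0,"y":0,"z":0,"wx":0,"wy":0,"wz":0},
  {"x":0,"y":0,"z":0,"wx":0,"wy":0,"wz":0},
  {"x":0,"y":0,"z":0,"wx":0,"wy":0,"wz":0},
  {"x":0,"y":0,"z":0,"wx":0,"wy":0,"wz":0},
  {"x":0,"y":0,"z":0,"wx":0,"wy":0,"wz":0},
  {"x":0,"y":0,"z":0,"wx":0,"wy":0,"wz":0},
  {"x":0,"y":0,"z":0,"wx":0,"wy":0,"wz":0},
  {"x":0,"y":0,"z":0,"wx":0,"wy":0,"wz":0},
  {"x":0,"y":0,"z":0,"wx":0,"wy":0,"wz":0},
  {"x":0,"y":0,"z":0,"wx":0,"wy":0,"wz":0},
  {"x":0,"y":0,"z":0,"wx":0,"wy":0,"wz":0},
], hand=-1, grip_force=100)

```text
t: 11.5
eef_pos: [0.5131, -0.0637, 0.0076]
tool_rot: [0.0, 0.663, 0.749, 0.001]
contact_force: [-2.1, 0.8, 8.3]
gripper_width: 0.189
```

>>> jog_arm([
  {"x":0,"y":0,"z":-0.1,"wx":0,"wy":0,"wz":0},
  {"x":0,"y":0,"z":-0.2,"wx":0,"wy":0,"wz":0},
  {"x":0,"y":0,"z":-0.4,"wx":0,"wy":0,"wz":0},
  {"x":0,"y":0,"z":-0.56,"wx":0,"wy":0,"wz":0},
  {"x":0,"y":0,"z":-0.56,"wx":0,"wy":0,"wz":0},
  {"x":0,"y":0,"z":-0.56,"wx":0,"wy":0,"wz":0},
  {"x":0,"y":0,"z":-0.56,"wx":0,"wy":0,"wz":0},
])

```text
t: 12.08
eef_pos: [0.512, -0.0635, 0.1187]
tool_rot: [-0.0, 0.663, 0.749, 0.001]
contact_force: [0.7, -0.3, -4.1]
gripper_width: 0.185
```

```bash
python3 - <<'E'
from h import *
o=monitor.get_obs();print(o['contact_force'],o['torque'],o['eef_pos'])
t=fr(*ST,(0,-.295)); print(t,to([*t,.12],np.pi/2-.0435))
E
```

```text
[ 0.68521238 -0.29442106 -4.12277956] [-0.18170105 -0.02671418  0.0572558 ] [ 0.51200417 -0.06347285  0.11872368]
[ 0.62617155 -0.00572094] [array([ 0.217 ,  0.6018, -0.0059]), array([ 0.0001, -0.0004,  0.0528])]
```

>>> jog_arm([
  {"x":0.21,"y":0.6,"z":0,"wx":0,"wy":0,"wz":0.02},
  {"x":0.21,"y":0.6,"z":0,"wx":0,"wy":0,"wz":0.053},
  {"x":0.21,"y":0.6,"z":0,"wx":0,"wy":0,"wz":0.053},
  {"x":0.21,"y":0.6,"z":0,"wx":0,"wy":0,"wz":0.053},
  {"x":0.21,"y":0.6,"z":0,"wx":0,"wy":0,"wz":0.053},
  {"x":0.21,"y":0.6,"z":0,"wx":0,"wy":0,"wz":0.053},
  {"x":0.21,"y":0.6,"z":0,"wx":0,"wy":0,"wz":0.053},
])

```text
t: 12.67
eef_pos: [0.624, -0.0083, 0.1171]
tool_rot: [-0.001, 0.723, 0.691, -0.001]
contact_force: [-0.1, -1.1, -3.0]
gripper_width: 0.19
```

```bash
python3 - <<'E'
from h import *
t=fr(*ST,(0,-.295)); print(to([*t,.07],np.pi/2-.0435))
x0,y0=215,180
im=snap('side');cv2.imwrite('pics/c5.png',cv2.convertScaleAbs(cv2.resize(im[y0:y0+110,x0:x0+140],None,fx=5,fy=5,interpolation=cv2.INTER_CUBIC),alpha=1.4)[:,:,::-1])
p=monitor.get_obs()['eef_pos'];r=rot();print(p)
for i in(.19,0,-.03):
  for z in(.0046,-.0054):print(i,z,[((proj('side',p+r.apply([i,j,z]))-[x0,y0])*5).round() for j in(-.01,.01)])
E
```

```text
[array([0.0132, 0.0112, 0.2356]), array([-0.0011, -0.0001, -0.0007])]
[ 0.62425528 -0.00834884  0.11770348]
0.19 0.0046 [array([315., 148.]), array([350., 135.])]
0.19 -0.0054 [array([314., 128.]), array([349., 114.])]
0 0.0046 [array([607., 299.]), array([643., 283.])]
0 -0.0054 [array([607., 278.]), array([643., 262.])]
-0.03 0.0046 [array([659., 326.]), array([694., 310.])]
-0.03 -0.0054 [array([659., 304.]), array([695., 288.])]
```

View pics/c5.png

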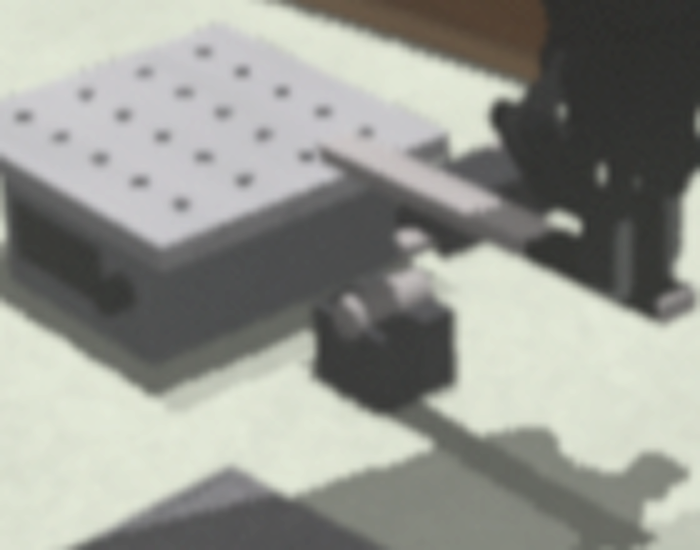

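>>> jog_arm([
  {"x":0.013,"y":0.011,"z":0.05,"wx":-0.001,"wy":0.0175,"wz":-0.0007},
  {"x":0.013,"y":0.011,"z":0.1,"wx":-0.001,"wy":0.0175,"wz":-0.0007},
  {"x":0.013,"y":0.011,"z":0.2,"wx":-0.001,"wy":0.0175,"wz":-0.0007},
  {"x":0.013,"y":0.011,"z":0.27,"wx":-0.001,"wy":0.0175,"wz":-0.0007},
  {"x":0.013,"y":0.011,"z":0.295,"wx":-0.001,"wy":0.0175,"wz":-0.0007},
  {"x":0.013,"y":0.011,"z":0.295,"wx":-0.001,"wy":0.0175,"wz":-0.0007},
  {"x":0.013,"y":0.011,"z":0.295,"wx":-0.001,"wy":0.0175,"wz":-0.0007},
])

```text
t: 13.3
eef_pos: [0.6263, -0.0059, 0.0586]
tool_rot: [-0.019, 0.722, 0.691, 0.02]
contact_force: [0.2, -0.1, -2.7]
gripper_width: 0.186
```

```bash
python3 - <<'E'
from h import *
o=monitor.get_obs();print(o['eef_pos'],o['contact_force'],rot().as_matrix().round(3).tolist())
x0,y0=215,180
im=snap('side');cv2.imwrite('pics/c6.png',cv2.convertScaleAbs(cv2.resize(im[y0:y0+110,x0:x0+140],None,fx=5,fy=5,interpolation=cv2.INTER_CUBIC),alpha=1.4)[:,:,::-1])
p=o['eef_pos'];y=np.pi/2-.0435
for i in(.186,.16,-.034):
  print(i,[((proj('side',[*fr(p[:2],y,(i,j)),.052+h])-[x0,y0])*5).round() for j in(.01,-.01) for h in(0,.01)])
E
```

```text
[ 0.62629642 -0.0059042   0.05863089] [ 0.2074266  -0.11642008 -2.66074301] [[0.044, 0.999, 0.003], [0.998, -0.044, 0.055], [0.055, 0.0, -0.998]]
0.186 [array([326., 269.]), array([325., 250.]), array([360., 255.]), array([359., 236.])]
0.16 [array([362., 289.]), array([361., 270.]), array([396., 275.]), array([396., 255.])]
-0.034 [array([663., 456.]), array([663., 436.]), array([698., 439.]), array([698., 418.])]
```

View pics/c6.png

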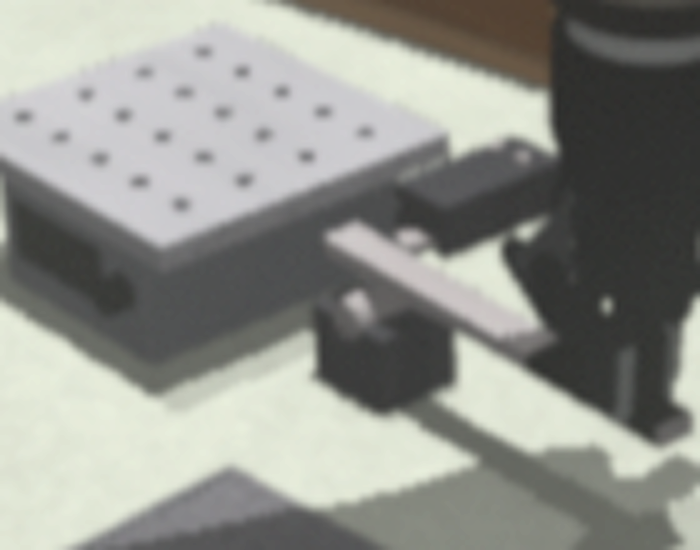

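>>> jog_arm([
  {"x":0,"y":0,"z":0.01,"wx":0,"wy":-0.006,"wz":0},
  {"x":0,"y":0,"z":0.02,"wx":0,"wy":-0.006,"wz":0},
  {"x":0,"y":0,"z":0.02,"wx":0,"wy":-0.006,"wz":0},
  {"x":0,"y":0,"z":0.02,"wx":0,"wy":-0.006,"wz":0},
  {"x":0,"y":0,"z":0.02,"wx":0,"wy":-0.006,"wz":0},
])

```text
t: 13.77
eef_pos: [0.6269, -0.0056, 0.0554]
tool_rot: [-0.012, 0.722, 0.691, 0.014]
contact_force: [0.2, 0.4, -2.7]
gripper_width: 0.193
```

>>> jog_arm([
  {"x":0.04,"y":0,"z":0.0015,"wx":0,"wy":0,"wz":0},
  {"x":0.08,"y":0,"z":0.003,"wx":0,"wy":0,"wz":0},
  {"x":0.12,"y":0,"z":0.004,"wx":0,"wy":0,"wz":0},
  {"x":0.12,"y":0,"z":0.004,"wx":0,"wy":0,"wz":0},
  {"x":0.12,"y":0,"z":0.004,"wx":0,"wy":0,"wz":0},
])

```text
t: 14.18
eef_pos: [0.628, 0.0199, 0.0554]
tool_rot: [-0.012, 0.721, 0.692, 0.014]
contact_force: [0.1, -0.1, -2.4]
gripper_width: 0.184
```

```bash
python3 - <<'E'
from h import *
o=monitor.get_obs();print(o['eef_pos'],o['contact_force'],rot().as_matrix().round(3).tolist())
x0,y0=215,180
im=snap('side');cv2.imwrite('pics/c7.png',cv2.convertScaleAbs(cv2.resize(im[y0:y0+110,x0:x0+140],None,fx=5,fy=5,interpolation=cv2.INTER_CUBIC),alpha=1.4)[:,:,::-1])
E
```

```text
[0.62800752 0.01989165 0.05540137] [ 0.09294345 -0.08326608 -2.40974592] [[0.041, 0.999, 0.003], [0.998, -0.041, 0.037], [0.037, 0.002, -0.999]]
```

View pics/c7.png

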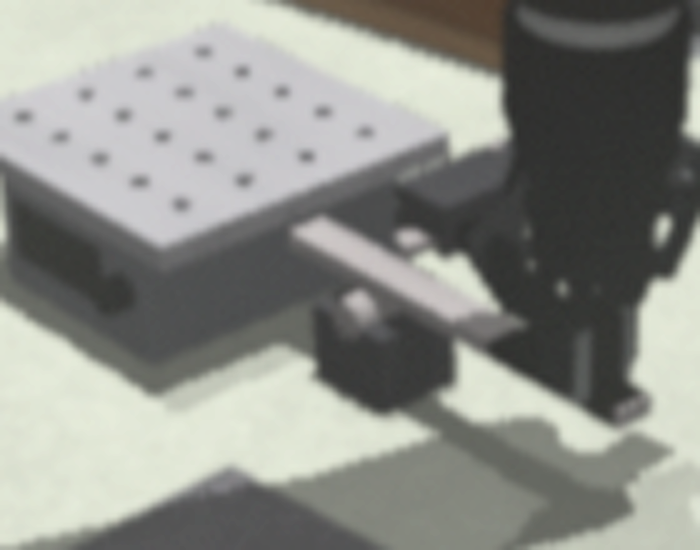

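>>> jog_arm([
  {"x":0.04,"y":0,"z":0.0015,"wx":0,"wy":0,"wz":0},
  {"x":0.08,"y":0,"z":0.003,"wx":0,"wy":0,"wz":0},
  {"x":0.1,"y":0,"z":0.004,"wx":0,"wy":0,"wz":0},
  {"x":0.1,"y":0,"z":0.004,"wx":0,"wy":0,"wz":0},
  {"x":0.1,"y":0,"z":0.004,"wx":0,"wy":0,"wz":0},
])

```text
t: 14.65
eef_pos: [0.6288, 0.0395, 0.0553]
tool_rot: [-0.012, 0.722, 0.692, 0.014]
contact_force: [0.5, 0.5, -3.3]
gripper_width: 0.184
```

>>> jog_arm([
  {"x":0,"y":0,"z":0.015,"wx":0,"wy":0,"wz":0},
  {"x":0,"y":0,"z":0.025,"wx":0,"wy":0,"wz":0},
  {"x":0,"y":0,"z":0.025,"wx":0,"wy":0,"wz":0},
  {"x":0,"y":0,"z":0.025,"wx":0,"wy":0,"wz":0},
])

```text
t: 14.98
eef_pos: [0.629, 0.0392, 0.0504]
tool_rot: [-0.012, 0.722, 0.692, 0.014]
contact_force: [0.1, -0.7, -0.6]
gripper_width: 0.19
```

```bash
python3 - <<'E'
from h import *
o=monitor.get_obs();print(o['eef_pos'],o['contact_force'],o['torque'],rot().as_matrix().round(3).tolist())
x0,y0=215,180
im=snap('side');cv2.imwrite('pics/c8.png',cv2.convertScaleAbs(cv2.resize(im[y0:y0+110,x0:x0+140],None,fx=5,fy=5,interpolation=cv2.INTER_CUBIC),alpha=1.4)[:,:,::-1])
E
```

```text
[0.62897193 0.03918331 0.05042031] [ 0.1335169  -0.66537299 -0.56811661] [-0.26224623 -0.02639695  0.00636183] [[0.042, 0.999, 0.003], [0.998, -0.042, 0.036], [0.036, 0.002, -0.999]]
```

View pics/c8.png

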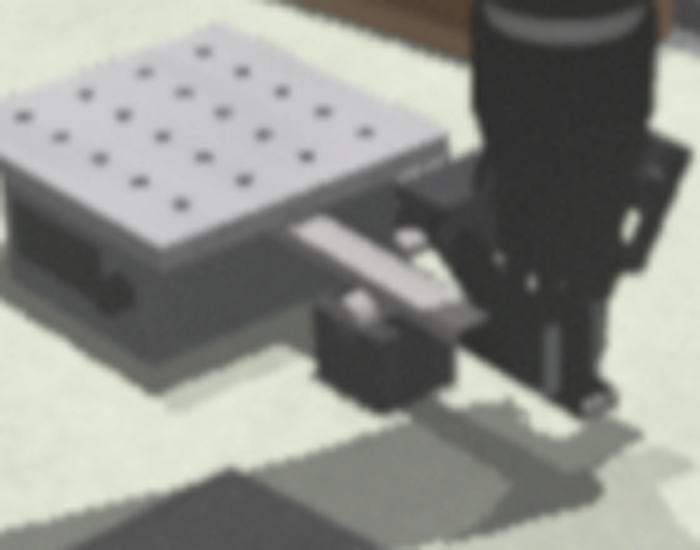

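>>> jog_arm([
  {"x":0,"y":0,"z":0.03,"wx":0,"wy":0.016,"wz":0},
  {"x":0.001,"y":0,"z":0.059,"wx":0,"wy":0.032,"wz":0},
  {"x":0.004,"y":0,"z":0.09,"wx":0,"wy":0.048,"wz":0},
  {"x":0.008,"y":0,"z":0.118,"wx":0,"wy":0.064,"wz":0},
  {"x":0.008,"y":0,"z":0.118,"wx":0,"wy":0.064,"wz":0},
  {"x":0.008,"y":0,"z":0.118,"wx":0,"wy":0.064,"wz":0},
  {"x":0.008,"y":0,"z":0.118,"wx":0,"wy":0.064,"wz":0},
])

```text
t: 15.62
eef_pos: [0.6305, 0.0408, 0.0287]
tool_rot: [-0.08, 0.717, 0.687, 0.087]
contact_force: [-2.3, -1.3, 8.3]
gripper_width: 0.186
```

```bash
python3 - <<'E'
from h import *
o=monitor.get_obs();print(o['eef_pos'],o['contact_force'],o['torque'],rot().as_matrix().round(3).tolist())
print([(n,[(np.round(d['location'],1).tolist(),d['confidence']) for d in finder.place_of(c,n)][:2]) for n in('station','block') for c in('side',)])
E
```

```text
[0.6304862  0.04077097 0.0286614 ] [-2.25029806 -1.33306705  8.27304647] [-0.27428151  0.30961979  0.28234699] [[0.041, 0.999, 0.015], [0.971, -0.043, 0.235], [0.236, 0.005, -0.972]]
[('station', []), ('block', [([290.8, 257.2], 0.58), ([447.1, 339.4], 0.57)])]
```

```bash
python3 - <<'E'
from h import *
im=snap('side');np.save('t0.npy',im);print(im[222:234,290:304].mean(2).round().astype(int))
E
```

```text
[[ 55  56  56  55  52  47  42  41  41  42  42  42  43  44]
 [ 55  55  55  55  53  46  42  41  42  41  42  41  42  42]
 [ 55  56  55  55  53  49  46  44  43  42  41  41  41  41]
 [ 56  55  55  56  56  62  71  72  66  52  44  41  41  42]
 [ 60  55  56  57  61  83 110 115 105  80  59  47  42  42]
 [ 75  59  57  56  63  92 126 133 125 105  83  60  47  43]
 [103  80  64  56  62  88 120 122 115 101  84  67  54  45]
 [127 114  87  65  61  76  97  97  93  91  91  83  65  48]
 [138 132 114  89  70  71  82  87  97 112 126 121  93  66]
 [142 139 132 117  96  85  90 105 128 142 152 149 130 108]
 [143 142 139 133 122 109 103 115 142 152 159 159 153 143]
 [143 143 142 140 136 130 122 118 134 142 153 159 161 158]]
```

>>> jog_arm([
  {"x":0,"y":0,"z":0.02,"wx":0,"wy":0.011,"wz":0},
  {"x":0,"y":0,"z":0.04,"wx":0,"wy":0.022,"wz":0},
  {"x":0,"y":0,"z":0.059,"wx":0,"wy":0.032,"wz":0},
  {"x":0,"y":0,"z":0.059,"wx":0,"wy":0.032,"wz":0},
  {"x":0,"y":0,"z":0.059,"wx":0,"wy":0.032,"wz":0},
  {"x":0,"y":0,"z":0.059,"wx":0,"wy":0.032,"wz":0},
])

```text
t: 16.27
eef_pos: [0.6313, 0.0413, 0.0183]
tool_rot: [-0.114, 0.712, 0.682, 0.123]
contact_force: [-2.1, -4.5, 7.1]
gripper_width: 0.184
```

```bash
python3 - <<'E'
from h import *
o=monitor.get_obs();print(o['eef_pos'],o['contact_force'],o['torque'])
im=snap('side');a=np.load('t0.npy');np.save('t1.npy',im);print(im[222:234,290:304].mean(2).round().astype(int))
E
```

```text
[0.63127869 0.04129258 0.0182716 ] [-2.08223832 -4.47365706  7.14567056] [-0.99616591  0.532221    0.5372118 ]
[[ 57  57  57  57  56  53  47  43  42  42  42  43  43  45]
 [ 56  56  56  56  56  53  49  44  43  43  43  41  42  43]
 [ 56  56  57  56  56  55  50  46  44  43  42  43  42  42]
 [ 59  57  57  57  56  57  61  70  66  52  45  42  43  43]
 [ 70  58  57  56  57  60  80 108 106  82  60  48  44  43]
 [ 93  70  58  58  57  62  88 122 126 107  83  60  47  44]
 [118  94  70  59  57  60  79 107 114 103  85  68  55  46]
 [134 118  95  73  61  61  70  86  91  92  91  84  66  49]
 [141 134 120 101  80  70  76  86  98 114 128 123  94  68]
 [143 141 135 125 106  91  94 112 131 144 154 150 132 109]
 [144 143 141 137 127 114 113 134 150 157 161 161 155 145]
 [144 144 143 141 138 132 128 133 144 154 158 161 162 160]]
```

```bash
cat > tilt.py <<'E'
from h import *
a=cv2.imread('pics/side0.png')
def tilt(im,y):
    b=im[:,:,::-1]; out=[]
    for m in((-.06,y),):
        u,v=proj('side',[*fr(*ST,m),.08]).round().astype(int)
        T=cv2.resize(a[v-8:v+9,u-10:u+11],None,fx=8,fy=8,interpolation=cv2.INTER_CUBIC); S=cv2.resize(b[v-20:v+21,u-20:u+21].copy(),None,fx=8,fy=8,interpolation=cv2.INTER_CUBIC)
        r=cv2.matchTemplate(S,T,cv2.TM_CCOEFF_NORMED); _,c,_,l=cv2.minMaxLoc(r); d=(np.array(l)/8-[10,12])
        # expected pixel motion per rad
        k=proj('side',[*fr(*ST,(m[0],m[1]+.08*1e-2)),.08+1e-2*(.06-m[1])])-proj('side',[*fr(*ST,m),.08])
        out.append((d,round(c,3),'tilt',d@k/(k@k)*.01))
    return out
if __name__=='__main__':
    im=snap('side')
    print(tilt(im,-.08),tilt(im,-.05),tilt(im,.06))
E
python3 tilt.py
```

```text
[(array([ 0.25 , -5.375]), 0.99, 'tilt', np.float64(0.06836320834306041))] [(array([ 0.  , -4.75]), 0.93, 'tilt', np.float64(0.07235076819491323))] [(array([0.875, 0.625]), 0.912, 'tilt', np.float64(-0.04972461846104197))]
```

>>> jog_arm([
  {"x":0,"y":0,"z":0.01,"wx":0,"wy":0.005,"wz":0},
  {"x":0,"y":0,"z":0.02,"wx":0,"wy":0.01,"wz":0},
  {"x":0,"y":0,"z":0.02,"wx":0,"wy":0.01,"wz":0},
  {"x":0,"y":0,"z":0.02,"wx":0,"wy":0.01,"wz":0},
  {"x":0,"y":0,"z":0.02,"wx":0,"wy":0.01,"wz":0},
])

```text
t: 16.78
eef_pos: [0.6318, 0.0419, 0.0159]
tool_rot: [-0.124, 0.709, 0.681, 0.135]
contact_force: [-2.8, -2.2, 8.6]
gripper_width: 0.191
```

```bash
python3 tilt.py; python3 - <<'E'
from h import *
x0,y0=215,180
im=snap('side');cv2.imwrite('pics/c9.png',cv2.convertScaleAbs(cv2.resize(im[y0:y0+110,x0:x0+140],None,fx=5,fy=5,interpolation=cv2.INTER_CUBIC),alpha=1.4)[:,:,::-1])
E
```

```text
[(array([ 0.125, -6.   ]), 0.988, 'tilt', np.float64(0.07706326574258261))] [(array([-0.25, -5.25]), 0.92, 'tilt', np.float64(0.08164646760167195))] [(array([0.875, 0.625]), 0.893, 'tilt', np.float64(-0.04972461846104197))]
```

View pics/c9.png

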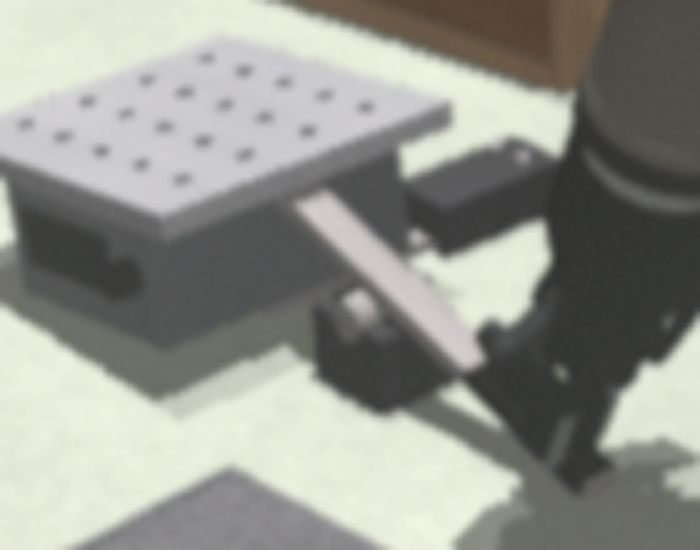

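```bash
cat >> h.py <<'E'
def to_p(p,yaw,pitch):
    """as to(), tool x raised by pitch"""
    o=monitor.get_obs(); r=rot(); t=R.from_matrix(np.c_[[np.cos(yaw),np.sin(yaw),0],[np.sin(yaw),-np.cos(yaw),0],[0,0,-1]])*R.from_rotvec([0,pitch,0])
    return np.round(r.inv().apply(np.array(p)-o['eef_pos'])/.2,4),np.round((r.inv()*t).as_rotvec()/np.pi,4)
E
python3 - <<'E'
from h import *
y=np.pi/2-.0435
print(to_p([.6305,.0408,.0295],y,.238),to_p([.629,.0385,.0495],y,.036))
E
```

```text
(array([ 0.0188, -0.0057, -0.0654]), array([ 0.0023, -0.0413,  0.0011])) (array([ 0.0438, -0.0119, -0.163 ]), array([ 0.0024, -0.1056,  0.0009]))
```

>>> jog_arm([
  {"x":0.008,"y":-0.002,"z":-0.03,"wx":0.001,"wy":-0.02,"wz":0},
  {"x":0.019,"y":-0.004,"z":-0.065,"wx":0.002,"wy":-0.041,"wz":0.001},
  {"x":0.03,"y":-0.008,"z":-0.11,"wx":0.002,"wy":-0.07,"wz":0.001},
  {"x":0.042,"y":-0.01,"z":-0.145,"wx":0.002,"wy":-0.095,"wz":0.001},
  {"x":0.042,"y":-0.01,"z":-0.145,"wx":0.002,"wy":-0.095,"wz":0.001},
  {"x":0.042,"y":-0.01,"z":-0.145,"wx":0.002,"wy":-0.095,"wz":0.001},
  {"x":0.042,"y":-0.01,"z":-0.145,"wx":0.002,"wy":-0.095,"wz":0.001},
])

```text
t: 17.47
eef_pos: [0.6299, 0.0397, 0.0464]
tool_rot: [-0.023, 0.722, 0.691, 0.026]
contact_force: [1.3, 0.4, -0.5]
gripper_width: 0.189
```

```bash
python3 tilt.py; python3 - <<'E'
from h import *
o=monitor.get_obs();print(o['eef_pos'],o['contact_force'],rot().as_matrix().round(3).tolist())
E
```

```text
[(array([ 0.75, -2.75]), 0.996, 'tilt', np.float64(0.03194480283662992))] [(array([ 0.625, -2.125]), 0.963, 'tilt', np.float64(0.028167876253173133))] [(array([1., 1.]), 0.969, 'tilt', np.float64(-0.06338065269395551))]
[0.62977183 0.03972705 0.04621495] [ 1.33404505  0.6497039  -0.64736648] [[0.044, 0.999, 0.005], [0.997, -0.044, 0.07], [0.07, 0.002, -0.998]]
```

```bash
cat > tilt.py <<'E'
from h import *
from scipy.optimize import least_squares
a=cv2.imread('pics/side0.png')
P=[(x,y) for x in(-.054,-.018,.018,.054) for y in(-.064,-.032,0,.032,.064)]+[(-.085,-.09),(-.085,.09)]
def pos(m,q):
    t,dx,dy,w=q; py,pz=m[1]-.06,.08; y=.06+py*np.cos(t)+pz*np.sin(t); z=-py*np.sin(t)+pz*np.cos(t)
    return proj('side',[*fr(ST[0]+[dx,dy],ST[1]+w,(m[0],y)),z])
def tilt(im):
    b=np.ascontiguousarray(im[:,:,::-1]); M=[];D=[]
    up=lambda c:cv2.resize(c,None,fx=8,fy=8,interpolation=cv2.INTER_CUBIC)
    for m in P:
        u,v=proj('side',[*fr(*ST,m),.08]).round().astype(int)
        r=cv2.matchTemplate(up(b[v-16:v+13,u-12:u+13]),up(a[v-6:v+7,u-7:u+8]),cv2.TM_CCOEFF_NORMED); _,c,_,l=cv2.minMaxLoc(r)
        if c>.85: M.append(m);D.append(np.array(l)/8-[5,10])
    f=lambda q:np.concatenate([pos(m,q)-pos(m,[0]*4)-d for m,d in zip(M,D)])*400
    s=least_squares(f,[.03,0,0,0],x_scale=[.01,.002,.002,.01],loss='soft_l1',f_scale=100); e=np.abs(f(s.x)/400)
    return len(M),s.x.round(4),'med resid px',np.median(e).round(2)
if __name__=='__main__':
    for n in('t0','t1'): print(n,tilt(np.load(n+'.npy')))
    print(tilt(cv2.imread('pics/side0.png')[:,:,::-1]),'now',tilt(snap('side')))
E
python3 tilt.py
```

```text
t0 (22, array([ 0.0723, -0.0005, -0.0068,  0.0033]), 'med resid px', np.float64(0.06))Traceback (most recent call last):
  File "tilt.py", line 19, in <module>
    for n in('t0','t1'): print(n,tilt(np.load(n+'.npy')))
                                 ~~~~^^^^^^^^^^^^^^^^^^^
  File "tilt.py", line 16, in tilt
    s=least_squares(f,[.03,0,0,0],x_scale=[.01,.002,.002,.01],loss='soft_l1',f_scale=100); e=np.abs(f(s.x)/400)
    return func(*args, **kwargs)
    result = trf(vector_fun.fun, vector_fun.jac, x0, f0, J0, lb, ub, ftol, xtol,
                 gtol, max_nfev, x_scale, loss_function, tr_solver,
                 tr_options.copy(), verbose, callback=callback_wrapped)
    return trf_no_bounds(
        fun, jac, x0, f0, J0, ftol, xtol, gtol, max_nfev, x_scale,
        loss_function, tr_solver, tr_options, verbose, callback=callback)
    J = jac(x)
    self._update_jac()
    ~~~~~~~~~~~~~~~~^^
    self.J = self.jac_wrapped(xp_copy(self.x), f0=self.f)
             ~~~~~~~~~~~~~~~~^^^^^^^^^^^^^^^^^^^^^^^^^^^^
    J, dct = approx_derivative(
             ~~~~~~~~~~~~~~~~~^
        self.fun
[... 674 characters left out ...]
         ~~~~~~~~^^^
    return self.f(x, *self.args, **self.kwargs)
           ~~~~~~^^^^^^^^^^^^^^^^^^^^^^^^^^^^^^
  File "tilt.py", line 15, in <lambda>
    f=lambda q:np.concatenate([pos(m,q)-pos(m,[0]*4)-d for m,d in zip(M,D)])*400
                               ~~~^^^^^
  File "tilt.py", line 7, in pos
    return proj('side',[*fr(ST[0]+[dx,dy],ST[1]+w,(m[0],y)),z])
  File "h.py", line 15, in proj
    K,E=cal(c); q=K@(E[:3,:3]@np.array(p)+E[:3,3]); return q[:2]/q[2]
        ~~~^^^
  File "h.py", line 9, in cal
    k=cams.get_calibration(c); return np.array([[k['fx'],0,k['cx']],[0,k['fy'],k['cy']],[0,0,1.]]),np.array(k['extrinsics'])
ValueError: time passes only in moves, steps and waits
```

```bash
sed -i 's/^def cal(c):/import functools\n@functools.lru_cache\ndef cal(c):/' h.py; python3 tilt.py
```

```text
t0 (22, array([ 0.0723, -0.0005, -0.0068,  0.0033]), 'med resid px', np.float64(0.06))
t1 (9, array([ 0.1127, -0.0009, -0.01  ,  0.0144]), 'med resid px', np.float64(0.15))
(22, array([ 0.,  0., -0.,  0.]), 'med resid px', np.float64(0.0)) now (22, array([ 0.0708, -0.0013, -0.0104,  0.0013]), 'med resid px', np.float64(0.09))
```

>>> jog_arm([
  {"x":-0.08,"y":0,"z":-0.006,"wx":0,"wy":0,"wz":0},
  {"x":-0.16,"y":0,"z":-0.011,"wx":0,"wy":0,"wz":0},
  {"x":-0.28,"y":0,"z":-0.02,"wx":0,"wy":0,"wz":0},
  {"x":-0.4,"y":0,"z":-0.028,"wx":0,"wy":0,"wz":0},
  {"x":-0.4,"y":0,"z":-0.028,"wx":0,"wy":0,"wz":0},
  {"x":-0.4,"y":0,"z":-0.25,"wx":0,"wy":0,"wz":0},
  {"x":-0.4,"y":0,"z":-0.4,"wx":0,"wy":0,"wz":0},
  {"x":-0.4,"y":0,"z":-0.4,"wx":0,"wy":0,"wz":0},
  {"x":-0.4,"y":0,"z":-0.4,"wx":0,"wy":0,"wz":0},
])

```text
t: 18.32
eef_pos: [0.6267, -0.0463, 0.1217]
tool_rot: [-0.023, 0.723, 0.69, 0.027]
contact_force: [-0.8, 0.3, -3.5]
gripper_width: 0.184
```

```bash
python3 - <<'E'
from h import *
import tilt
im=snap('side');print(tilt.tilt(im))
o=monitor.get_obs();print(o['eef_pos'],o['contact_force'],rot().as_matrix().round(3).tolist())
# mat pose from top fit corrected: 
m=(np.array([.4583,.0271])+[-.0015,-.008],.033)
for q in((.08,.12),(.08,-.12),(-.08,-.12),(-.08,.12)): print('mat corner side px',proj('side',[*fr(*m,q),.003]).round(1))
print([d['location'] for d in finder.place_of('side','block')][:2])
E
```

```text
(22, array([ 0.0698, -0.0012, -0.0103,  0.0009]), 'med resid px', np.float64(0.09))
[ 0.62531016 -0.04557737  0.12002432] [-0.24539988 -0.27046182 -3.31302833] [[0.045, 0.999, 0.004], [0.996, -0.045, 0.071], [0.071, 0.001, -0.997]]
mat corner side px [261.2 273.7]
mat corner side px [343.1 318.4]
mat corner side px [283.  357.8]
mat corner side px [201.5 304.8]
[[292.5, 255.1]]
```

```bash
cat >> h.py <<'E'
MAT=(np.array([.4568,.0191]),.033)
E
python3 - <<'E'
from h import *
t=fr(*MAT,(.042,-.076));print(t,to_p([*t,.07],1.604,.055))
E
```

```text
[ 0.50128468 -0.05547287] (array([-0.0957, -0.6132,  0.2395]), array([ 0.0012, -0.0052, -0.0247]))
```

>>> jog_arm([
  {"x":-0.095,"y":-0.2,"z":0,"wx":0.001,"wy":-0.005,"wz":-0.0247},
  {"x":-0.095,"y":-0.4,"z":0,"wx":0.001,"wy":-0.005,"wz":-0.0247},
  {"x":-0.095,"y":-0.61,"z":0,"wx":0.001,"wy":-0.005,"wz":-0.0247},
  {"x":-0.095,"y":-0.613,"z":0.1,"wx":0.001,"wy":-0.005,"wz":-0.0247},
  {"x":-0.095,"y":-0.613,"z":0.24,"wx":0.001,"wy":-0.005,"wz":-0.0247},
  {"x":-0.095,"y":-0.613,"z":0.24,"wx":0.001,"wy":-0.005,"wz":-0.0247},
  {"x":-0.095,"y":-0.613,"z":0.24,"wx":0.001,"wy":-0.005,"wz":-0.0247},
  {"x":-0.095,"y":-0.613,"z":0.24,"wx":0.001,"wy":-0.005,"wz":-0.0247},
])

```text
t: 19.08
eef_pos: [0.5016, -0.0555, 0.07]
tool_rot: [-0.02, 0.695, 0.718, 0.019]
contact_force: [1.1, -0.3, -3.1]
gripper_width: 0.189
```

```bash
python3 - <<'E'
from h import *
t=fr(*MAT,(.042,-.076));print(t,to_p([*t,.009],1.604,.055),monitor.get_obs()['contact_force'])
E
```

```text
[ 0.50128468 -0.05547287] (array([-0.0164, -0.0014,  0.3044]), array([-0.    , -0.0001, -0.    ])) [ 1.10680734 -0.29500105 -3.14296451]
```

>>> jog_arm([
  {"x":-0.005,"y":0,"z":0.1,"wx":0,"wy":0,"wz":0},
  {"x":-0.01,"y":0,"z":0.2,"wx":0,"wy":0,"wz":0},
  {"x":-0.014,"y":0,"z":0.25,"wx":0,"wy":0,"wz":0},
  {"x":-0.015,"y":0,"z":0.28,"wx":0,"wy":0,"wz":0},
  {"x":-0.016,"y":0,"z":0.295,"wx":0,"wy":-0.006,"wz":0},
  {"x":-0.016,"y":0,"z":0.304,"wx":0,"wy":-0.012,"wz":0},
  {"x":-0.016,"y":0,"z":0.304,"wx":0,"wy":-0.0175,"wz":0},
  {"x":-0.016,"y":0,"z":0.304,"wx":0,"wy":-0.0175,"wz":0},
])

```text
t: 19.75
eef_pos: [0.5023, -0.0541, 0.0096]
tool_rot: [0.001, 0.695, 0.719, -0.0]
contact_force: [-0.2, -0.2, -0.7]
gripper_width: 0.191
```

>>> jog_arm([
  {"x":0,"y":0,"z":0,"wx":0,"wy":0,"wz":0},
  {"x":0,"y":0,"z":0,"wx":0,"wy":0,"wz":0},
  {"x":0,"y":0,"z":0,"wx":0,"wy":0,"wz":0},
  {"x":0,"y":0,"z":0,"wx":0,"wy":0,"wz":0},
  {"x":0,"y":0,"z":-0.2,"wx":0,"wy":0,"wz":0},
  {"x":0,"y":0,"z":-0.4,"wx":0,"wy":0,"wz":0},
  {"x":0,"y":0,"z":-0.55,"wx":0,"wy":0,"wz":0},
  {"x":0,"y":0,"z":-0.55,"wx":0,"wy":0,"wz":0},
  {"x":0,"y":0,"z":-0.55,"wx":0,"wy":0,"wz":0},
  {"x":0,"y":0,"z":-0.55,"wx":0,"wy":0,"wz":0},
], hand=1)

```text
t: 20.58
eef_pos: [0.5018, -0.0538, 0.1194]
tool_rot: [0.0, 0.695, 0.719, 0.0]
contact_force: [0.2, 1.2, -1.0]
gripper_width: 0.994
```

```bash
python3 - <<'E'
from h import *
for c in('side','top'): print([(d['location'],d['confidence']) for d in finder.place_of(c,'block')][:2])
d=finder.place_of('side','block')[0]['location'];p=atz('side',d,0);print(p,'placed at .634,.157')
print(to([.634,.157,.12],np.pi/2-.04))
for n in('bar','block'): print(n,finder.find_in('side',n)[:1])
E
```

```text
[([292.5, 255.1], 0.71)]
[]
[0.63812839 0.15644754 0.        ] placed at .634,.157
[array([ 1.0312,  0.7006, -0.0094]), array([-0.0005,  0.0003,  0.0239])]
bar [{'bbox': [292.1, 202.5, 80.7, 44.1], 'confidence': 0.78}]
block [{'bbox': [277.5, 234.8, 30.7, 27.6], 'confidence': 0.56}]
```

>>> jog_arm([
  {"x":0.5,"y":0.4,"z":-0.1,"wx":0,"wy":0,"wz":0.024},
  {"x":0.5,"y":0.4,"z":-0.1,"wx":0,"wy":0,"wz":0.024},
  {"x":0.5,"y":0.4,"z":-0.1,"wx":0,"wy":0,"wz":0.024},
  {"x":0.5,"y":0.4,"z":-0.1,"wx":0,"wy":0,"wz":0.024},
  {"x":0.5,"y":0.4,"z":-0.1,"wx":0,"wy":0,"wz":0.024},
])

```text
t: 21.25
eef_pos: [0.5793, 0.052, 0.1378]
tool_rot: [0.0, 0.719, 0.695, -0.001]
contact_force: [-1.1, 0.7, -1.0]
gripper_width: 1.002
```

```bash
python3 - <<'E'
from h import *
print(to([.636,.147,.09],np.pi/2-.04))
E
```

```text
[array([0.4848, 0.267 , 0.2383]), array([-0.0003,  0.0004,  0.0016])]
```

>>> jog_arm([
  {"x":0.485,"y":0.267,"z":0,"wx":0,"wy":0,"wz":0.0016},
  {"x":0.485,"y":0.267,"z":0,"wx":0,"wy":0,"wz":0.0016},
  {"x":0.485,"y":0.267,"z":0.1,"wx":0,"wy":0,"wz":0.0016},
  {"x":0.485,"y":0.267,"z":0.24,"wx":0,"wy":0,"wz":0.0016},
  {"x":0.485,"y":0.267,"z":0.24,"wx":0,"wy":0,"wz":0.0016},
  {"x":0.485,"y":0.267,"z":0.24,"wx":0,"wy":0,"wz":0.0016},
  {"x":0.485,"y":0.267,"z":0.24,"wx":0,"wy":0,"wz":0.0016},
])

```text
t: 21.83
eef_pos: [0.6359, 0.1444, 0.0903]
tool_rot: [0.001, 0.722, 0.692, -0.001]
contact_force: [-0.3, -0.2, 1.1]
gripper_width: 1.0
```

```bash
python3 - <<'E'
from h import *
print(to([.636,.147,.022],np.pi/2-.04),monitor.get_obs()['eef_pos'])
E
```

```text
[array([1.370e-02, 1.000e-04, 3.412e-01]), array([-0.0003,  0.0008, -0.0009])] [0.63593277 0.1444267  0.09025285]
```

>>> jog_arm([
  {"x":0.013,"y":0,"z":0.12,"wx":0,"wy":0.0008,"wz":0},
  {"x":0.013,"y":0,"z":0.24,"wx":0,"wy":0.0008,"wz":0},
  {"x":0.013,"y":0,"z":0.32,"wx":0,"wy":0.0008,"wz":0},
  {"x":0.013,"y":0,"z":0.341,"wx":0,"wy":0.0008,"wz":0},
  {"x":0.013,"y":0,"z":0.341,"wx":0,"wy":0.0008,"wz":0},
  {"x":0.013,"y":0,"z":0.341,"wx":0,"wy":0.0008,"wz":0},
])

```text
t: 22.33
eef_pos: [0.637, 0.146, 0.0238]
tool_rot: [0.0, 0.723, 0.691, 0.001]
contact_force: [0.3, 0.3, 0.0]
gripper_width: 1.001
```

>>> jog_arm([
  {"x":0,"y":0,"z":0,"wx":0,"wy":0,"wz":0},
  {"x":0,"y":0,"z":0,"wx":0,"wy":0,"wz":0},
  {"x":0,"y":0,"z":0,"wx":0,"wy":0,"wz":0},
  {"x":0,"y":0,"z":0,"wx":0,"wy":0,"wz":0},
  {"x":0,"y":0,"z":0,"wx":0,"wy":0,"wz":0},
  {"x":0,"y":0,"z":0,"wx":0,"wy":0,"wz":0},
  {"x":0,"y":0,"z":0,"wx":0,"wy":0,"wz":0},
  {"x":0,"y":0,"z":0,"wx":0,"wy":0,"wz":0},
  {"x":0,"y":0,"z":0,"wx":0,"wy":0,"wz":0},
], hand=-1, grip_force=60)

```text
t: 23.08
eef_pos: [0.6371, 0.1461, 0.0249]
tool_rot: [0.0, 0.723, 0.691, 0.001]
contact_force: [-2.9, -1.2, 7.6]
gripper_width: 0.499
```

>>> jog_arm([
  {"x":-0.05,"y":0,"z":-0.1,"wx":0,"wy":0,"wz":0},
  {"x":-0.2,"y":0,"z":-0.25,"wx":0,"wy":0,"wz":0},
  {"x":-0.4,"y":0,"z":-0.45,"wx":0,"wy":0,"wz":0},
  {"x":-0.4,"y":0,"z":-0.45,"wx":0,"wy":0,"wz":0},
  {"x":-0.4,"y":0,"z":-0.45,"wx":0,"wy":0,"wz":0},
  {"x":-0.4,"y":0,"z":-0.45,"wx":0,"wy":0,"wz":0},
])

```text
t: 23.58
eef_pos: [0.6334, 0.065, 0.1154]
tool_rot: [0.0, 0.723, 0.691, 0.001]
contact_force: [-0.2, 1.4, -5.4]
gripper_width: 0.496
```

```bash
python3 - <<'E'
from h import *
import tilt
o=monitor.get_obs();print(o['eef_pos'],o['contact_force'],o['gripper_width'],tilt.tilt(snap('side')))
t=fr(*MAT,(-.035,0));print(t,to([*t,.12],np.pi/2+.033))
for n in('bar',):print(finder.place_of('side',n)[:2],[ (x,proj('side',[*fr(*MAT,x),.003])) for x in((.042,0),)])
E
```

```text
[0.63341115 0.0650441  0.11535218] [-0.16472675  1.37518221 -5.39730493] 0.49640042921557215 (22, array([ 0.0692, -0.0013, -0.0102,  0.0019]), 'med resid px', np.float64(0.09))
[0.42181906 0.01794521] [array([-0.2902, -1.0426, -0.0295]), array([ 0.    , -0.0005, -0.0245])]
[{'location': [288.7, 298.1], 'confidence': 0.69}, {'location': [428.2, 351.5], 'confidence': 0.57}] [((0.042, 0), array([286.37650019, 302.51651567]))]
```

>>> jog_arm([
  {"x":-0.3,"y":-0.5,"z":-0.03,"wx":0,"wy":0,"wz":-0.0245},
  {"x":-0.3,"y":-0.99,"z":-0.03,"wx":0,"wy":0,"wz":-0.0245},
  {"x":-0.3,"y":-0.99,"z":-0.03,"wx":0,"wy":0,"wz":-0.0245},
  {"x":-0.3,"y":-0.99,"z":-0.03,"wx":0,"wy":0,"wz":-0.0245},
  {"x":-0.3,"y":-0.99,"z":-0.03,"wx":0,"wy":0,"wz":-0.0245},
  {"x":-0.3,"y":-0.99,"z":-0.03,"wx":0,"wy":0,"wz":-0.0245},
  {"x":-0.3,"y":-0.99,"z":-0.03,"wx":0,"wy":0,"wz":-0.0245},
  {"x":-0.3,"y":-0.99,"z":-0.03,"wx":0,"wy":0,"wz":-0.0245},
])

```text
t: 24.35
eef_pos: [0.4325, 0.0173, 0.1196]
tool_rot: [-0.001, 0.694, 0.72, 0.001]
contact_force: [1.1, 0.6, -4.7]
gripper_width: 0.496
```

```bash
python3 - <<'E'
from h import *
t=fr(*MAT,(-.036,-.009));print(t,to([*t,.030],np.pi/2+.033))
E
```

```text
[0.42111655 0.00891712] [array([-0.0408, -0.0581,  0.4479]), array([-0.0001, -0.0006,  0.0011])]
```

>>> jog_arm([
  {"x":-0.041,"y":-0.058,"z":0.15,"wx":0,"wy":0,"wz":0},
  {"x":-0.041,"y":-0.058,"z":0.3,"wx":0,"wy":0,"wz":0},
  {"x":-0.041,"y":-0.058,"z":0.4,"wx":0,"wy":0,"wz":0},
  {"x":-0.041,"y":-0.058,"z":0.44,"wx":0,"wy":0,"wz":0},
  {"x":-0.041,"y":-0.058,"z":0.455,"wx":0,"wy":0,"wz":0},
  {"x":-0.041,"y":-0.058,"z":0.46,"wx":0,"wy":0,"wz":0},
  {"x":-0.041,"y":-0.058,"z":0.46,"wx":0,"wy":0,"wz":0},
  {"x":-0.041,"y":-0.058,"z":0.46,"wx":0,"wy":0,"wz":0},
  {"x":-0.041,"y":-0.058,"z":0.46,"wx":0,"wy":0,"wz":0},
])

```text
t: 25.1
eef_pos: [0.4228, 0.0093, 0.0281]
tool_rot: [-0.0, 0.694, 0.72, 0.001]
contact_force: [-0.6, -0.2, -4.6]
gripper_width: 0.497
```

>>> jog_arm([
  {"x":0,"y":0,"z":0.008,"wx":0,"wy":0,"wz":0},
  {"x":0,"y":0,"z":0.012,"wx":0,"wy":0,"wz":0},
  {"x":0,"y":0,"z":0.012,"wx":0,"wy":0,"wz":0},
])

```text
t: 25.35
eef_pos: [0.4229, 0.0093, 0.0277]
tool_rot: [-0.001, 0.694, 0.72, 0.002]
contact_force: [-10.7, -1.0, 38.5]
gripper_width: 0.498
```

>>> jog_arm([
  {"x":0,"y":0,"z":0,"wx":0,"wy":0,"wz":0},
  {"x":0,"y":0,"z":0,"wx":0,"wy":0,"wz":0},
  {"x":0,"y":0,"z":0,"wx":0,"wy":0,"wz":0},
  {"x":0,"y":0,"z":-0.2,"wx":0,"wy":0,"wz":0},
  {"x":0,"y":0,"z":-0.5,"wx":0,"wy":0,"wz":0},
  {"x":0,"y":0,"z":-0.5,"wx":0,"wy":0,"wz":0},
  {"x":0,"y":0,"z":-0.5,"wx":0,"wy":0,"wz":0},
  {"x":-0.4,"y":0,"z":-0.5,"wx":0,"wy":0,"wz":0},
  {"x":-0.8,"y":0,"z":-0.5,"wx":0,"wy":0,"wz":0},
  {"x":-0.8,"y":0,"z":-0.5,"wx":0,"wy":0,"wz":0},
  {"x":-0.8,"y":0,"z":-0.5,"wx":0,"wy":0,"wz":0},
  {"x":-0.8,"y":0,"z":-0.5,"wx":0,"wy":0,"wz":0},
], hand=0.5)

```text
t: 26.35
eef_pos: [0.4283, -0.1583, 0.1271]
tool_rot: [0.001, 0.697, 0.717, 0.001]
contact_force: [0.6, -0.3, 0.4]
gripper_width: 0.751
```

```bash
python3 - <<'E'
from h import *
o=monitor.get_obs();print(o['eef_pos'],o['gripper_width'])
im=snap('side','full2');snap('top','full2t')
for n,z in(('sleeve0',0),('block',.003),('bar',.003)):
  for c in('side','top'):
    for d in finder.place_of(c,n): print(n,c,np.round(d['location'],1),round(d['confidence'],2),atz(c,d['location'],z).round(4))
# where are sleeve tops? circles: template of sleeve from side0 around old tops
a=cv2.imread('pics/side0.png');b=cv2.imread('pics/full2.png')
up=lambda c:cv2.resize(c,None,fx=4,fy=4,interpolation=cv2.INTER_CUBIC)
for t in((333.5,361.8),(356,386.7),(395,408.4)):
    u,v=map(int,t); r=cv2.matchTemplate(up(b[v-40:v+55,u-40:u+41]),up(a[v-8:v+22,u-13:u+14]),cv2.TM_CCOEFF_NORMED);_,c,_,l=cv2.minMaxLoc(r);print(t,c,np.array(l)/4-[27,32])
E
```

```text
[ 0.42828342 -0.15834027  0.12713583] 0.7511478751532702
sleeve0 side [355.6 398.6] 0.92 [ 0.3994 -0.2615  0.    ]
sleeve0 side [392.3 423.5] 0.79 [ 0.3997 -0.3387  0.    ]
sleeve0 side [332.7 378.2] 0.74 [ 0.4077 -0.2008  0.    ]
sleeve0 side [398.2 312.5] 0.52 [ 0.6341 -0.1592  0.    ]
block side [259.6 321.8] 0.87 [0.4193 0.0087 0.003 ]
block top [339.9 336.2] 0.92 [0.4184 0.0172 0.003 ]
bar side [287.4 298.7] 0.74 [0.5093 0.0292 0.003 ]
bar side [258.  321.5] 0.64 [0.4177 0.0117 0.003 ]
bar top [329.2 303.1] 0.82 [0.4925 0.0312 0.003 ]
(333.5, 361.8) 0.9294314384460449 [21.75 25.75]
(356, 386.7) 0.9795785546302795 [-0.25  0.  ]
(395, 408.4) 0.9996199607849121 [0. 0.]
```

```bash
cat > spig.py <<'E'
from h import *
from scipy.optimize import least_squares
def hull(c,xy,z0,z1,r):
    a=np.linspace(0,2*np.pi,24,endpoint=False)
    p=np.array([proj(c,[xy[0]+r*np.cos(t),xy[1]+r*np.sin(t),z]) for z in(z0,z1) for t in a],np.float32)
    return cv2.convexHull(p)
def cen(h): m=cv2.moments(h); return np.array([m['m10'],m['m01']])/m['m00']
def solve(c,uv,z0,z1,r,x0):
    return least_squares(lambda q:cen(hull(c,q,z0,z1,r))-uv,x0,diff_step=1e-3).x
def brass(c,f):
    im=cv2.imread(f); b=im.astype(int); m=((b[:,:,2]-b[:,:,0]>35)&(b[:,:,1]-b[:,:,0]>15)).astype(np.uint8)
    w=(np.clip(b[:,:,2]-b[:,:,0]-12,0,None)*1.0)
    n,l,s,ce=cv2.connectedComponentsWithStats(m); out=[]
    for i in range(1,n):
        g=proj(c,[.6215,-.2708,.06])
        if s[i,4]>4 and np.linalg.norm(ce[i]-g)<60: out.append((s[i].tolist(),ce[i].round(2).tolist()))
    return out
if __name__=='__main__':
    for c,f in(('side','pics/side0.png'),('top','pics/top0.png')):
        X=[]
        for s,ce in brass(c,f):
            x=solve(c,ce,.045,.071,.008,[.62,-.27]); h=hull(c,x,.045,.071,.008).reshape(-1,2)
            print(c,s,ce,x.round(4),'model bbox',h.min(0).round(1),h.max(0).round(1),'area',cv2.contourArea(h)); X.append(x)
E
python3 spig.py
```

```text
side [413, 294, 7, 5, 26] [416.31, 296.08] [ 0.6343 -0.1989] model bbox [411.6 288. ] [421.  304.2] area 129.8822974599898
side [441, 307, 7, 5, 29] [444.17, 308.9] [ 0.6369 -0.2605] model bbox [439.1 300.5] [449.3 317.3] area 140.1683086939156
side [471, 320, 7, 5, 32] [474.09, 322.06] [ 0.6411 -0.3213] model bbox [468.6 313.4] [479.6 330.8] area 151.31943033402786
top [483, 215, 7, 6, 34] [486.0, 217.74] [ 0.6293 -0.3294] model bbox [480.5 212.6] [491.5 222.8] area 76.18214770057239
top [456, 220, 7, 6, 32] [458.81, 222.72] [ 0.6254 -0.2686] model bbox [453.6 217.7] [464.  227.8] area 72.5863259958569
top [429, 225, 6, 6, 30] [431.63, 227.63] [ 0.6218 -0.2081] model bbox [426.7 222.6] [436.5 232.7] area 69.47963741072454
```

```bash
sed -i "s/m=((b.*astype(np.uint8)/m=((b[:,:,2]-b[:,:,0])>.16*b[:,:,2]).astype(np.uint8)/" spig.py; python3 spig.py; python3 - <<'E'
from h import *
b=cv2.imread('pics/side0.png').astype(int)
print((100*(b[:,:,2]-b[:,:,0])/(b[:,:,2]+1)).astype(int)[290:316,406:428])
E
```

```text
side [415, 264, 34, 23, 434] [431.52, 274.92] [ 0.715  -0.1744] model bbox [427.  267.3] [436.1 282.6] area 117.35153761366382
side [412, 294, 9, 15, 109] [415.93, 301.07] [ 0.6207 -0.2086] model bbox [411.2 292.9] [420.7 309.3] area 133.1161579475738
side [439, 306, 10, 16, 125] [443.54, 313.5] [ 0.6244 -0.2681] model bbox [438.4 305. ] [448.7 322. ] area 143.25833117542788
side [468, 319, 11, 17, 132] [473.27, 326.93] [ 0.628  -0.3282] model bbox [467.8 318.2] [478.8 335.7] area 154.72398874117061
top [480, 215, 10, 9, 65] [484.38, 219.17] [ 0.6265 -0.3253] model bbox [478.9 214.1] [489.9 224.2] area 75.95007822406478
top [453, 220, 10, 9, 65] [457.45, 224.06] [ 0.6228 -0.2651] model bbox [452.3 219. ] [462.6 229.1] area 72.3845672821626
top [426, 225, 10, 9, 61] [430.7, 229.0] [ 0.619  -0.2056] model bbox [425.8 224. ] [435.6 234. ] area 69.31558324745856
[[ 4  4  4  4  4  4  5  4  4  4  5  4  5  5  5  5  4  5  4  4  4  5]
 [ 4  4  5  4  4  4  4  4  4  4  4  4  4  4  4  4  4  5  5  4  4  5]
 [ 5  4  4  5  4  5  5  4  5  5  6  6  4  4  5  4  4  5  4  4  4  5]
 [ 5  4  4  4  4  5  5
[... 865 characters left out ...]
 3  3  3]
 [ 3  3  3  4  4 10 25 32 34 36 36 37 33 21  8  3  3  3  3  2  3  2]
 [ 3  3  3  3  3  7 16 27 32 34 35 35 32 18  7  4  3  3  3  3  3  3]
 [ 3  3  3  2  2  3  7 14 21 27 28 24 20 12  6  3  3  3  3  3  2  3]
 [ 3  3  3  3  3  3  4  6  9 12 11  9  8  6  3  3  3  3  3  2  3  2]
 [ 2  3  3  3  3  3  3  3  4  5  5  4  3  3  3  3  3  3  3  2  3  2]
 [ 3  3  2  3  3  3  2  3  3  3  3  3  3  3  3  3  3  2  3  2  2  3]
 [ 3  2  3  2  3  3  3  3  3  3  3  3  3  3  3  3  3  2  3  2  3  3]
 [ 2  3  3  3  3  2  3  2  3  2  3  3  2  2  2  3  2  2  2  3  3  2]
 [ 3  3  3  3  2  2  3  3  3  3  2  3  3  3  3  3  2  3  3  2  3  2]
 [ 3  3  3  3  2  3  3  3  2  2  3  3  3  3  2  3  3  3  3  2  3  2]]
```

```bash
cat > slv.py <<'E'
from spig import *
def sleeves(c,f,thr=.03):
    b=cv2.GaussianBlur(cv2.imread(f),(3,3),0).astype(float); m=((b[:,:,1]-b[:,:,0])<thr*b[:,:,1]).astype(np.uint8)
    n,l,s,ce=cv2.connectedComponentsWithStats(m); out=[]
    for i in range(1,n):
        g=proj(c,[.40,-.265,.018])
        if 60<s[i,4]<900 and np.linalg.norm(ce[i]-g)<75:
            x=solve(c,ce[i],0,.036,.017,[.40,-.265]); h=hull(c,x,0,.036,.017).reshape(-1,2)
            out.append((s[i].tolist(),x.round(4).tolist(),'model',h.min(0).round(1).tolist(),(h.max(0)-h.min(0)).round(1).tolist(),round(cv2.contourArea(h))))
    return out
if __name__=='__main__':
    for c,f in(('side','pics/side0.png'),('top','pics/top0.png')):
        for q in sleeves(c,f): print(c,*q)
E
python3 slv.py; python3 - <<'E'
from h import *
b=cv2.imread('pics/side0.png').astype(float)
print((100*(b[:,:,1]-b[:,:,0])/(b[:,:,1]+1)).astype(int)[398:432:2,380:412:2])
print(to([.3985,-.3405,.07],np.pi/2+.055))
E
```

```text
side [398, 347, 17, 15, 75] [0.5273, -0.2618] model [395.3999938964844, 339.70001220703125] [20.700000762939453, 28.700000762939453] 508
side [324, 355, 19, 28, 455] [0.4121, -0.1976] model [323.0, 353.20001220703125] [20.200000762939453, 29.700000762939453] 536
side [345, 379, 21, 30, 518] [0.393, -0.2659] model [344.3999938964844, 377.8999938964844] [21.5, 31.700000762939453] 601
side [384, 400, 22, 31, 575] [0.4017, -0.3395] model [382.6000061035156, 398.1000061035156] [23.299999237060547, 33.400001525878906] 660
top [494, 316, 22, 17, 290] [0.3999, -0.3379] model [493.8999938964844, 315.5] [21.399999618530273, 16.899999618530273] 288
top [430, 319, 19, 18, 244] [0.4105, -0.1967] model [429.5, 318.70001220703125] [19.399999618530273, 16.899999618530273] 257
top [462, 324, 21, 17, 271] [0.3914, -0.2642] model [461.5, 323.79998779296875] [20.5, 16.799999237060547] 274
[[ 7  7  6  7  7  7  6  6  6  6  7  6  7  7  6  6]
 [ 7  6  6  6  4  1  1  0  1  2  4  6  6  7  7  7]
 [ 7  7  6  2  0 -1  0 -1 -1 -1  0  2  6  7  7  7]
 [ 6  6  4  0 -1 -1  0  0  0  0  0  0  3  6  7  7]
 [ 6  6  1 -2 -1  0  0  0  0  0  0  0  0  5  7  6]
 [ 6  6  1 -2 -1  0  1  0  0  0  1 -1 -1  5  7  6]
 [ 6  7  4  0 -1  0 -1  0  0  0  0 -1  0  5  6  6]
 [ 7  6  4  0  0 -1  0 -1  0  0 -1 -1  0  6  6  6]
 [ 7  7  4  1  0 -1  0 -1 -1 -1  0  0  2  6  7  7]
 [ 6  7  2  1  0  1  0  0 -1  1  1  0  1  6  7  7]
 [ 7  6  1  1  1  0  0  1  1  0  0  0  2  7  7  7]
 [ 7  5  1  1  0  0  0  0  1  0  0  1  2  7  6  6]
 [ 6  6  2  1  1  0  0  1  0  1  1  0  3  6  7  7]
 [ 6  5  1  1  1  0  1  1  0  0  0  0  5  6  7  7]
 [ 7  7  4  1  1  0  1  0  1  1  1  1  5  6  6  6]
 [ 6  7  6  3  0  0  1  0  0  0  1  3  6  6  7  7]
 [ 6  7  6  6  6  2  1  1  1  2  5  6  7  7  7  7]]
[array([-0.9494, -0.1889,  0.2785]), array([ 0.0004, -0.0017, -0.005 ])]
```

```bash
cat >> h.py <<'E'
SL={3:[.4008,-.3387],2:[.3922,-.2651],1:[.4113,-.1972]}
SP={0:[.6199,-.2071],1:[.6236,-.2666],2:[.6273,-.3268]}
PY=np.pi/2+.062
E
python3 -c "
from h import *
print(to([*SL[3],.07],PY))"
```

```text
[array([-0.9408, -0.1771,  0.2786]), array([ 0.0004, -0.0017, -0.0073])]
```

>>> jog_arm([
  {"x":-0.5,"y":-0.1,"z":0.1,"wx":0,"wy":-0.0017,"wz":-0.0073},
  {"x":-0.94,"y":-0.177,"z":0.1,"wx":0,"wy":-0.0017,"wz":-0.0073},
  {"x":-0.94,"y":-0.177,"z":0.1,"wx":0,"wy":-0.0017,"wz":-0.0073},
  {"x":-0.94,"y":-0.177,"z":0.28,"wx":0,"wy":-0.0017,"wz":-0.0073},
  {"x":-0.94,"y":-0.177,"z":0.28,"wx":0,"wy":-0.0017,"wz":-0.0073},
  {"x":-0.94,"y":-0.177,"z":0.28,"wx":0,"wy":-0.0017,"wz":-0.0073},
  {"x":-0.94,"y":-0.177,"z":0.28,"wx":0,"wy":-0.0017,"wz":-0.0073},
  {"x":-0.94,"y":-0.177,"z":0.28,"wx":0,"wy":-0.0017,"wz":-0.0073},
  {"x":-0.94,"y":-0.177,"z":0.28,"wx":0,"wy":-0.0017,"wz":-0.0073},
], hand=0.6)

```text
t: 27.5
eef_pos: [0.402, -0.3367, 0.0701]
tool_rot: [0.0, 0.684, 0.73, 0.001]
contact_force: [0.3, 0.7, 0.5]
gripper_width: 0.799
```

```bash
python3 -c "
from h import *
print(to([*SL[3],.014],PY))
print([(np.round(d['location'],1),atz('side',d['location'],0).round(3)) for d in finder.place_of('side','sleeve0')])"
```

```text
[array([-0.0096, -0.007 ,  0.2804]), array([ 0.0007, -0.0002,  0.001 ])]
[(array([355.6, 398.6]), array([ 0.399, -0.262,  0.   ])), (array([392.3, 423.5]), array([ 0.4  , -0.339,  0.   ])), (array([332.7, 378.2]), array([ 0.408, -0.201,  0.   ])), (array([398.2, 312.5]), array([ 0.634, -0.159,  0.   ]))]
```

>>> jog_arm([
  {"x":-0.0096,"y":-0.007,"z":0.1,"wx":0.0007,"wy":0,"wz":0.001},
  {"x":-0.0096,"y":-0.007,"z":0.22,"wx":0.0007,"wy":0,"wz":0.001},
  {"x":-0.0096,"y":-0.007,"z":0.28,"wx":0.0007,"wy":0,"wz":0.001},
  {"x":-0.0096,"y":-0.007,"z":0.28,"wx":0.0007,"wy":0,"wz":0.001},
  {"x":-0.0096,"y":-0.007,"z":0.28,"wx":0.0007,"wy":0,"wz":0.001},
  {"x":-0.0096,"y":-0.007,"z":0.28,"wx":0.0007,"wy":0,"wz":0.001},
])

```text
t: 28.05
eef_pos: [0.4016, -0.3388, 0.0151]
tool_rot: [0.001, 0.685, 0.729, 0.0]
contact_force: [-0.2, -0.0, 0.2]
gripper_width: 0.804
```

>>> jog_arm([
  {"x":0,"y":0,"z":0,"wx":0,"wy":0,"wz":0},
  {"x":0,"y":0,"z":0,"wx":0,"wy":0,"wz":0},
  {"x":0,"y":0,"z":0,"wx":0,"wy":0,"wz":0},
  {"x":0,"y":0,"z":0,"wx":0,"wy":0,"wz":0},
  {"x":0,"y":0,"z":0,"wx":0,"wy":0,"wz":0},
  {"x":0,"y":0,"z":0,"wx":0,"wy":0,"wz":0},
  {"x":0,"y":0,"z":0,"wx":0,"wy":0,"wz":0},
  {"x":0,"y":0,"z":0,"wx":0,"wy":0,"wz":0},
  {"x":0,"y":0,"z":0,"wx":0,"wy":0,"wz":0},
], hand=-1, grip_force=30)

```text
t: 28.8
eef_pos: [0.4021, -0.3391, 0.0161]
tool_rot: [0.001, 0.685, 0.729, 0.001]
contact_force: [-0.2, 1.2, 6.6]
gripper_width: 0.372
```

>>> jog_arm([
  {"x":0,"y":0,"z":-0.2,"wx":0,"wy":0,"wz":0},
  {"x":0,"y":0,"z":-0.4,"wx":0,"wy":0,"wz":0},
  {"x":0,"y":0,"z":-0.6,"wx":0,"wy":0,"wz":0},
  {"x":0,"y":0,"z":-0.6,"wx":0,"wy":0,"wz":0},
  {"x":0,"y":0.5,"z":-0.6,"wx":0,"wy":0,"wz":0},
  {"x":0,"y":0.9,"z":-0.6,"wx":0,"wy":0,"wz":0},
  {"x":0,"y":0.9,"z":-0.6,"wx":0,"wy":0,"wz":0},
  {"x":0,"y":0.9,"z":-0.6,"wx":0,"wy":0,"wz":0},
  {"x":0,"y":0.9,"z":-0.6,"wx":0,"wy":0,"wz":0},
  {"x":0,"y":0.9,"z":-0.6,"wx":0,"wy":0,"wz":0},
])

```text
t: 29.63
eef_pos: [0.5862, -0.3255, 0.1361]
tool_rot: [0.002, 0.682, 0.731, 0.001]
contact_force: [-0.3, 1.1, -0.9]
gripper_width: 0.376
```

```bash
python3 -c "
from h import *
o=monitor.get_obs();print(o['eef_pos'],o['gripper_width'],to([*SP[2],.10],PY))
snap('side','s3')
"; python3 - <<'E'
import sys; sys.path.insert(0,'.')
from h import *
E
```

```text
[ 0.58623522 -0.3255121   0.13606711] 0.3760627797100211 [array([-0.0203,  0.2036,  0.1813]), array([0.0014, 0.0003, 0.0021])]
```

>>> jog_arm([
  {"x":-0.02,"y":0.1,"z":0.05,"wx":0.0014,"wy":0,"wz":0.002},
  {"x":-0.02,"y":0.204,"z":0.18,"wx":0.0014,"wy":0,"wz":0.002},
  {"x":-0.02,"y":0.204,"z":0.18,"wx":0.0014,"wy":0,"wz":0.002},
  {"x":-0.02,"y":0.204,"z":0.18,"wx":0.0014,"wy":0,"wz":0.002},
  {"x":-0.02,"y":0.204,"z":0.18,"wx":0.0014,"wy":0,"wz":0.002},
  {"x":-0.02,"y":0.204,"z":0.18,"wx":0.0014,"wy":0,"wz":0.002},
  {"x":-0.02,"y":0.204,"z":0.18,"wx":0.0014,"wy":0,"wz":0.002},
])

```text
t: 30.27
eef_pos: [0.6233, -0.3294, 0.1016]
tool_rot: [0.0, 0.687, 0.727, -0.001]
contact_force: [0.3, 0.9, -0.6]
gripper_width: 0.374
```

```bash
python3 -c "
from h import *
o=monitor.get_obs();print(o['eef_pos'],o['contact_force'],to([*SP[2],.084],PY))
x0,y0=430,270
im=snap('side','s3');cv2.imwrite('pics/c10.png',cv2.convertScaleAbs(cv2.resize(im[y0:y0+75,x0:x0+100],None,fx=8,fy=8,interpolation=cv2.INTER_CUBIC),alpha=1.4)[:,:,::-1])
from spig import hull
p=o['eef_pos'];h=hull('side',p[:2],p[2]-.0155,p[2]+.0205,.017).reshape(-1,2);print(((h.min(0)-[x0,y0])*8).round(),((h.max(0)-[x0,y0])*8).round())
h=hull('side',SP[2],.045,.071,.008).reshape(-1,2);print('sp2',((h.min(0)-[x0,y0])*8).round(),((h.max(0)-[x0,y0])*8).round())
"
```

```text
[ 0.62327723 -0.32942184  0.10163721] [ 0.30134313  0.89518426 -0.59646469] [array([0.0121, 0.0209, 0.0881]), array([-0.0002,  0.0006, -0.0015])]
[273. 178.] [456. 410.]
sp2 [295. 384.] [383. 525.]
```

View pics/c10.png

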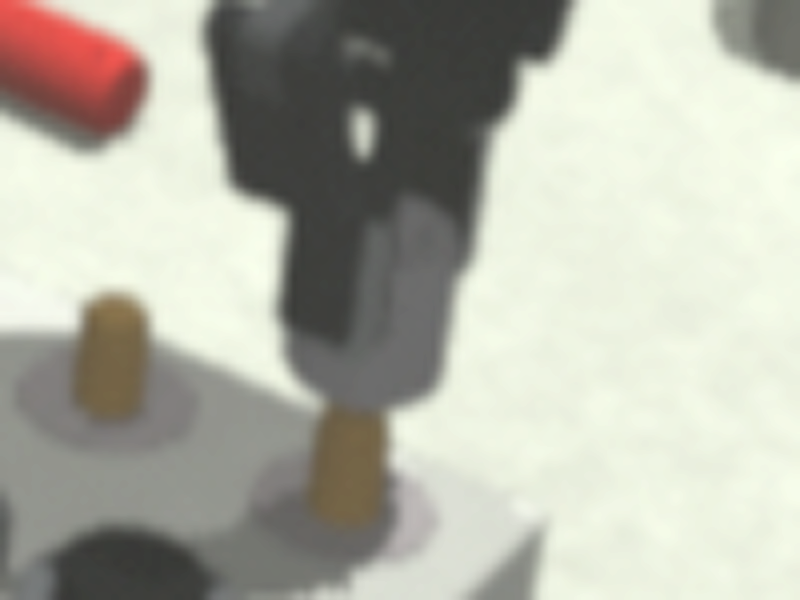

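```bash
cat >> h.py <<'E'
SL={3:[.4017,-.3395],2:[.393,-.2659],1:[.4121,-.1976]}
SP={0:[.6207,-.2086],1:[.6244,-.2681],2:[.628,-.3282]}
E
python3 -c "
from h import *
print(to([*SP[2],.092],PY))"
```

```text
[array([0.0034, 0.0226, 0.0475]), array([-0.0002,  0.0005, -0.0013])]
```

>>> jog_arm([
  {"x":0.004,"y":0.023,"z":0.04,"wx":0,"wy":0.0005,"wz":-0.0013},
  {"x":0.004,"y":0.023,"z":0.04,"wx":0,"wy":0.0005,"wz":-0.0013},
  {"x":0.004,"y":0.023,"z":0.04,"wx":0,"wy":0.0005,"wz":-0.0013},
  {"x":0.004,"y":0.023,"z":0.04,"wx":0,"wy":0.0005,"wz":-0.0013},
  {"x":0.004,"y":0.023,"z":0.04,"wx":0,"wy":0.0005,"wz":-0.0013},
])

```text
t: 30.73
eef_pos: [0.6281, -0.3281, 0.0935]
tool_rot: [-0.0, 0.685, 0.729, -0.0]
contact_force: [-0.4, -0.4, -0.3]
gripper_width: 0.376
```

```bash
python3 -c "
from h import *
print(monitor.get_obs()['eef_pos'],to([*SP[2],.08],PY))"
```

```text
[ 0.62807467 -0.3280812   0.0934966 ] [array([-0.0006, -0.0004,  0.0675]), array([-0.0002,  0.    , -0.    ])]
```

>>> jog_arm([
  {"x":0,"y":0,"z":0.03,"wx":0,"wy":0,"wz":0},
  {"x":0,"y":0,"z":0.045,"wx":0,"wy":0,"wz":0},
  {"x":0,"y":0,"z":0.06,"wx":0,"wy":0,"wz":0},
  {"x":0,"y":0,"z":0.06,"wx":0,"wy":0,"wz":0},
  {"x":0,"y":0,"z":0.06,"wx":0,"wy":0,"wz":0},
])

```text
t: 31.15
eef_pos: [0.6278, -0.328, 0.0811]
tool_rot: [-0.001, 0.685, 0.729, -0.0]
contact_force: [-0.4, -1.3, -0.4]
gripper_width: 0.373
```

>>> jog_arm([
  {"x":0,"y":0,"z":0.03,"wx":0,"wy":0,"wz":0},
  {"x":0,"y":0,"z":0.06,"wx":0,"wy":0,"wz":0},
  {"x":0,"y":0,"z":0.085,"wx":0,"wy":0,"wz":0},
  {"x":0,"y":0,"z":0.095,"wx":0,"wy":0,"wz":0},
  {"x":0,"y":0,"z":0.1,"wx":0,"wy":0,"wz":0},
  {"x":0,"y":0,"z":0.104,"wx":0,"wy":0,"wz":0},
  {"x":0,"y":0,"z":0.104,"wx":0,"wy":0,"wz":0},
])

```text
t: 31.73
eef_pos: [0.6276, -0.3278, 0.0612]
tool_rot: [-0.001, 0.685, 0.729, -0.0]
contact_force: [-3.5, 3.0, 9.1]
gripper_width: 0.374
```

>>> jog_arm([
  {"x":0,"y":0,"z":0,"wx":0,"wy":0,"wz":0},
  {"x":0,"y":0,"z":0,"wx":0,"wy":0,"wz":0},
  {"x":0,"y":0,"z":0,"wx":0,"wy":0,"wz":0},
  {"x":0,"y":0,"z":0,"wx":0,"wy":0,"wz":0},
  {"x":0,"y":0,"z":-0.1,"wx":0,"wy":0,"wz":0},
  {"x":0,"y":0,"z":-0.25,"wx":0,"wy":0,"wz":0},
  {"x":0,"y":0,"z":-0.4,"wx":0,"wy":0,"wz":0},
  {"x":0,"y":0,"z":-0.4,"wx":0,"wy":0,"wz":0},
  {"x":0.3,"y":-0.5,"z":-0.4,"wx":0,"wy":0,"wz":0},
  {"x":0.3,"y":-0.95,"z":-0.4,"wx":0,"wy":0,"wz":0},
  {"x":0.3,"y":-0.95,"z":-0.4,"wx":0,"wy":0,"wz":0},
  {"x":0.3,"y":-0.95,"z":-0.4,"wx":0,"wy":0,"wz":0},
], hand=0.4)

```text
t: 32.73
eef_pos: [0.4661, -0.2853, 0.1411]
tool_rot: [-0.001, 0.685, 0.729, -0.0]
contact_force: [0.3, -1.4, 0.6]
gripper_width: 0.698
```

```bash
python3 -c "
from h import *
print(to([*SL[2],.065],PY))
snap('side','n1')
import slv
for q in slv.sleeves('side','pics/n1.png'): print(q)
print([(np.round(d['location'],1),round(d['confidence'],2),atz('side',d['location'],0).round(3)) for d in finder.place_of('side','sleeve0')])
from spig import hull
h=hull('side',SP[2],.045,.081,.017).reshape(-1,2);print('home model px',h.min(0),h.max(0),proj('side',[*SP[2],.045]))
print([np.round(d['bbox'],1).tolist() for d in finder.find_in('side','sleeve0')])
"
```

```text
[array([ 0.1193, -0.3579,  0.3815]), array([-0.0006, -0.0004,  0.0002])]
([375, 335, 73, 42, 476], [0.5292, -0.273], 'model', [401.0, 342.1000061035156], [20.899999618530273, 28.899999618530273], 515)
([324, 356, 20, 28, 470], [0.4104, -0.1995], 'model', [323.1000061035156, 354.1000061035156], [20.299999237060547, 29.799999237060547], 538)
([345, 380, 21, 30, 517], [0.3924, -0.2661], 'model', [344.29998779296875, 378.1000061035156], [21.600000381469727, 31.700000762939453], 601)
[(array([472.7, 333.7]), 0.98, array([ 0.68 , -0.301,  0.   ])), (array([354.7, 403.9]), 0.93, array([ 0.39 , -0.269,  0.   ])), (array([332.5, 379.1]), 0.63, array([ 0.406, -0.202,  0.   ])), (array([444. , 320.3]), 0.19, array([ 0.676, -0.238,  0.   ]))]
home model px [462.53973 310.48166] [484.89233 338.97516] [472.40920857 332.90648242]
[[463.9, 306.3, 20.2, 30.1], [323.7, 353.4, 21.2, 31.9], [343.8, 378.2, 23.0, 31.7], [370.3, 302.3, 128.4, 85.7]]
```

>>> jog_arm([
  {"x":0.119,"y":-0.2,"z":0.1,"wx":0,"wy":0,"wz":0},
  {"x":0.119,"y":-0.358,"z":0.2,"wx":0,"wy":0,"wz":0},
  {"x":0.119,"y":-0.358,"z":0.38,"wx":0,"wy":0,"wz":0},
  {"x":0.119,"y":-0.358,"z":0.38,"wx":0,"wy":0,"wz":0},
  {"x":0.119,"y":-0.358,"z":0.38,"wx":0,"wy":0,"wz":0},
  {"x":0.119,"y":-0.358,"z":0.38,"wx":0,"wy":0,"wz":0},
  {"x":0.119,"y":-0.358,"z":0.38,"wx":0,"wy":0,"wz":0},
])

```text
t: 33.47
eef_pos: [0.3935, -0.2666, 0.0671]
tool_rot: [-0.001, 0.686, 0.728, 0.001]
contact_force: [0.4, -1.6, 0.0]
gripper_width: 0.699
```

```bash
python3 -c "
from h import *
print(to([*SL[2],.015],PY))"
```

```text
[array([ 0.0034, -0.0021,  0.2603]), array([-0.0001, -0.0006, -0.0009])]
```

>>> jog_arm([
  {"x":0.003,"y":-0.002,"z":0.1,"wx":0,"wy":0,"wz":0},
  {"x":0.003,"y":-0.002,"z":0.2,"wx":0,"wy":0,"wz":0},
  {"x":0.003,"y":-0.002,"z":0.26,"wx":0,"wy":0,"wz":0},
  {"x":0.003,"y":-0.002,"z":0.26,"wx":0,"wy":0,"wz":0},
  {"x":0.003,"y":-0.002,"z":0.26,"wx":0,"wy":0,"wz":0},
  {"x":0.003,"y":-0.002,"z":0.26,"wx":0,"wy":0,"wz":0},
])

```text
t: 33.97
eef_pos: [0.3945, -0.2666, 0.0163]
tool_rot: [0.0, 0.686, 0.728, 0.001]
contact_force: [0.2, -0.1, 0.3]
gripper_width: 0.702
```

>>> jog_arm([
  {"x":0,"y":0,"z":0,"wx":0,"wy":0,"wz":0},
  {"x":0,"y":0,"z":0,"wx":0,"wy":0,"wz":0},
  {"x":0,"y":0,"z":0,"wx":0,"wy":0,"wz":0},
  {"x":0,"y":0,"z":0,"wx":0,"wy":0,"wz":0},
  {"x":0,"y":0,"z":0,"wx":0,"wy":0,"wz":0},
  {"x":0,"y":0,"z":0,"wx":0,"wy":0,"wz":0},
  {"x":0,"y":0,"z":0,"wx":0,"wy":0,"wz":0},
], hand=-1, grip_force=30)

```text
t: 34.55
eef_pos: [0.3955, -0.2671, 0.0175]
tool_rot: [0.001, 0.686, 0.728, 0.002]
contact_force: [-0.1, 1.7, 9.3]
gripper_width: 0.379
```

>>> jog_arm([
  {"x":0,"y":0,"z":-0.2,"wx":0,"wy":0,"wz":0},
  {"x":0,"y":0,"z":-0.4,"wx":0,"wy":0,"wz":0},
  {"x":0,"y":0,"z":-0.6,"wx":0,"wy":0,"wz":0},
  {"x":0,"y":0,"z":-0.6,"wx":0,"wy":0,"wz":0},
  {"x":0,"y":0.5,"z":-0.6,"wx":0,"wy":0,"wz":0},
  {"x":0,"y":1,"z":-0.6,"wx":0,"wy":0,"wz":0},
  {"x":0,"y":1,"z":-0.6,"wx":0,"wy":0,"wz":0},
  {"x":0,"y":1,"z":-0.6,"wx":0,"wy":0,"wz":0},
  {"x":0,"y":1,"z":-0.6,"wx":0,"wy":0,"wz":0},
  {"x":0,"y":1,"z":-0.6,"wx":0,"wy":0,"wz":0},
])

```text
t: 35.38
eef_pos: [0.6023, -0.2521, 0.1383]
tool_rot: [0.003, 0.683, 0.73, 0.003]
contact_force: [0.2, 0.3, -1.0]
gripper_width: 0.376
```

```bash
python3 -c "
from h import *
print(to([*SP[1],.095],PY))"
```

```text
[array([-0.0871,  0.103 ,  0.2176]), array([0.0028, 0.0003, 0.0016])]
```

>>> jog_arm([
  {"x":-0.092,"y":0.103,"z":0,"wx":0.0028,"wy":0,"wz":0.0016},
  {"x":-0.092,"y":0.103,"z":0,"wx":0.0028,"wy":0,"wz":0.0016},
  {"x":-0.092,"y":0.103,"z":0.1,"wx":0.0028,"wy":0,"wz":0.0016},
  {"x":-0.092,"y":0.103,"z":0.21,"wx":0.0028,"wy":0,"wz":0.0016},
  {"x":-0.092,"y":0.103,"z":0.21,"wx":0.0028,"wy":0,"wz":0.0016},
  {"x":-0.092,"y":0.103,"z":0.21,"wx":0.0028,"wy":0,"wz":0.0016},
  {"x":-0.092,"y":0.103,"z":0.21,"wx":0.0028,"wy":0,"wz":0.0016},
  {"x":-0.092,"y":0.103,"z":0.21,"wx":0.0028,"wy":0,"wz":0.0016},
])

```text
t: 36.05
eef_pos: [0.6252, -0.2696, 0.0983]
tool_rot: [0.001, 0.685, 0.729, 0.0]
contact_force: [-0.5, 0.0, -0.1]
gripper_width: 0.374
```

```bash
python3 -c "
from h import *
print(to([SP[1][0],SP[1][1]-.001,.082],PY))"
```

```text
[array([ 0.0029, -0.0038,  0.0813]), array([ 0.0007,  0.0006, -0.0001])]
```

>>> jog_arm([
  {"x":0.003,"y":-0.004,"z":0,"wx":0.0007,"wy":0.0006,"wz":0},
  {"x":0.003,"y":-0.004,"z":0.02,"wx":0.0007,"wy":0.0006,"wz":0},
  {"x":0.003,"y":-0.004,"z":0.04,"wx":0.0007,"wy":0.0006,"wz":0},
  {"x":0.003,"y":-0.004,"z":0.06,"wx":0.0007,"wy":0.0006,"wz":0},
  {"x":0.003,"y":-0.004,"z":0.075,"wx":0.0007,"wy":0.0006,"wz":0},
  {"x":0.003,"y":-0.004,"z":0.08,"wx":0.0007,"wy":0.0006,"wz":0},
  {"x":0.003,"y":-0.004,"z":0.08,"wx":0.0007,"wy":0.0006,"wz":0},
])

```text
t: 36.63
eef_pos: [0.624, -0.2689, 0.0816]
tool_rot: [-0.0, 0.685, 0.729, -0.0]
contact_force: [0.3, 1.1, -0.6]
gripper_width: 0.373
```

>>> jog_arm([
  {"x":0,"y":0,"z":0.03,"wx":0,"wy":0,"wz":0},
  {"x":0,"y":0,"z":0.06,"wx":0,"wy":0,"wz":0},
  {"x":0,"y":0,"z":0.08,"wx":0,"wy":0,"wz":0},
  {"x":0,"y":0,"z":0.09,"wx":0,"wy":0,"wz":0},
  {"x":0,"y":0,"z":0.096,"wx":0,"wy":0,"wz":0},
  {"x":0,"y":0,"z":0.1,"wx":0,"wy":0,"wz":0},
  {"x":0,"y":0,"z":0.1,"wx":0,"wy":0,"wz":0},
])

```text
t: 37.22
eef_pos: [0.6236, -0.2687, 0.0626]
tool_rot: [-0.001, 0.685, 0.728, 0.0]
contact_force: [-4.5, 3.1, 10.9]
gripper_width: 0.377
```

Home at 11 N. Releasing, then the last sleeve.

>>> jog_arm([
  {"x":0,"y":0,"z":0,"wx":0,"wy":0,"wz":0},
  {"x":0,"y":0,"z":0,"wx":0,"wy":0,"wz":0},
  {"x":0,"y":0,"z":0,"wx":0,"wy":0,"wz":0},
  {"x":0,"y":0,"z":0,"wx":0,"wy":0,"wz":0},
  {"x":0,"y":0,"z":-0.1,"wx":0,"wy":0,"wz":0},
  {"x":0,"y":0,"z":-0.25,"wx":0,"wy":0,"wz":0},
  {"x":0,"y":0,"z":-0.4,"wx":0,"wy":0,"wz":0},
  {"x":0,"y":0,"z":-0.4,"wx":0,"wy":0,"wz":0},
  {"x":0.35,"y":-0.5,"z":-0.4,"wx":0,"wy":0,"wz":0},
  {"x":0.35,"y":-0.95,"z":-0.4,"wx":0,"wy":0,"wz":0},
  {"x":0.35,"y":-0.95,"z":-0.4,"wx":0,"wy":0,"wz":0},
  {"x":0.35,"y":-0.95,"z":-0.4,"wx":0,"wy":0,"wz":0},
], hand=0.4)

```text
t: 38.22
eef_pos: [0.4647, -0.2185, 0.1426]
tool_rot: [-0.001, 0.685, 0.729, -0.0]
contact_force: [0.1, -0.7, 1.1]
gripper_width: 0.7
```

```bash
python3 -c "
from h import *
snap('side','n2')
import slv
for q in slv.sleeves('side','pics/n2.png'): print(q)
print([(np.round(d['location'],1),round(d['confidence'],2),atz('side',d['location'],0).round(3)) for d in finder.place_of('side','sleeve0')])
print('home px',[proj('side',[*SP[i],.045]).round(1) for i in(1,2)])
print(to([.4115,-.1985,.065],PY))
"
```

```text
([376, 336, 62, 39, 308], [0.5289, -0.2614], 'model', [395.79998779296875, 339.20001220703125], [20.700000762939453, 28.700000762939453], 507)
([324, 355, 20, 28, 467], [0.4111, -0.1984], 'model', [323.0, 353.70001220703125], [20.200000762939453, 29.799999237060547], 537)
[(array([470.8, 332.2]), 0.94, array([ 0.681, -0.296,  0.   ])), (array([331.3, 377.9]), 0.83, array([ 0.407, -0.199,  0.   ])), (array([441.5, 318.4]), 0.78, array([ 0.678, -0.231,  0.   ]))]
home px [array([442.9, 319.4]), array([472.4, 332.9])]
[array([ 0.1033, -0.2191,  0.3831]), array([-0.003 , -0.0025, -0.0016])]
```

>>> jog_arm([
  {"x":0.103,"y":-0.219,"z":0.1,"wx":-0.003,"wy":-0.0025,"wz":-0.0016},
  {"x":0.103,"y":-0.219,"z":0.2,"wx":-0.003,"wy":-0.0025,"wz":-0.0016},
  {"x":0.103,"y":-0.219,"z":0.38,"wx":-0.003,"wy":-0.0025,"wz":-0.0016},
  {"x":0.103,"y":-0.219,"z":0.38,"wx":-0.003,"wy":-0.0025,"wz":-0.0016},
  {"x":0.103,"y":-0.219,"z":0.38,"wx":-0.003,"wy":-0.0025,"wz":-0.0016},
  {"x":0.103,"y":-0.219,"z":0.38,"wx":-0.003,"wy":-0.0025,"wz":-0.0016},
  {"x":0.103,"y":-0.219,"z":0.38,"wx":-0.003,"wy":-0.0025,"wz":-0.0016},
])

```text
t: 38.9
eef_pos: [0.4135, -0.1996, 0.0672]
tool_rot: [0.002, 0.685, 0.729, 0.001]
contact_force: [0.4, 0.7, -0.5]
gripper_width: 0.7
```

```bash
python3 -c "
from h import *
print(to([.4117,-.198,.015],PY))"
```

```text
[array([ 0.0087, -0.0094,  0.2611]), array([ 0.001 ,  0.0004, -0.0001])]
```

>>> jog_arm([
  {"x":0.009,"y":-0.009,"z":0.1,"wx":0.001,"wy":0,"wz":0},
  {"x":0.009,"y":-0.009,"z":0.2,"wx":0.001,"wy":0,"wz":0},
  {"x":0.009,"y":-0.009,"z":0.26,"wx":0.001,"wy":0,"wz":0},
  {"x":0.009,"y":-0.009,"z":0.26,"wx":0.001,"wy":0,"wz":0},
  {"x":0.009,"y":-0.009,"z":0.26,"wx":0.001,"wy":0,"wz":0},
  {"x":0.009,"y":-0.009,"z":0.26,"wx":0.001,"wy":0,"wz":0},
])

```text
t: 39.4
eef_pos: [0.413, -0.1985, 0.0165]
tool_rot: [0.002, 0.685, 0.729, 0.0]
contact_force: [0.1, 0.4, 0.4]
gripper_width: 0.699
```

>>> jog_arm([
  {"x":0,"y":0,"z":0,"wx":0,"wy":0,"wz":0},
  {"x":0,"y":0,"z":0,"wx":0,"wy":0,"wz":0},
  {"x":0,"y":0,"z":0,"wx":0,"wy":0,"wz":0},
  {"x":0,"y":0,"z":0,"wx":0,"wy":0,"wz":0},
  {"x":0,"y":0,"z":0,"wx":0,"wy":0,"wz":0},
  {"x":0,"y":0,"z":0,"wx":0,"wy":0,"wz":0},
  {"x":0,"y":0,"z":0,"wx":0,"wy":0,"wz":0},
], hand=-1, grip_force=30)

```text
t: 39.98
eef_pos: [0.4139, -0.1988, 0.0176]
tool_rot: [0.002, 0.685, 0.729, 0.001]
contact_force: [-2.1, 0.8, 9.6]
gripper_width: 0.375
```

>>> jog_arm([
  {"x":0,"y":0,"z":-0.2,"wx":0,"wy":0,"wz":0},
  {"x":0,"y":0,"z":-0.4,"wx":0,"wy":0,"wz":0},
  {"x":0,"y":0,"z":-0.6,"wx":0,"wy":0,"wz":0},
  {"x":0,"y":0,"z":-0.6,"wx":0,"wy":0,"wz":0},
  {"x":-0.12,"y":0.5,"z":-0.6,"wx":0,"wy":0,"wz":0},
  {"x":-0.12,"y":1,"z":-0.6,"wx":0,"wy":0,"wz":0},
  {"x":-0.12,"y":1,"z":-0.6,"wx":0,"wy":0,"wz":0},
  {"x":-0.12,"y":1,"z":-0.6,"wx":0,"wy":0,"wz":0},
  {"x":-0.12,"y":1,"z":-0.6,"wx":0,"wy":0,"wz":0},
  {"x":-0.12,"y":1,"z":-0.6,"wx":0,"wy":0,"wz":0},
])

```text
t: 40.82
eef_pos: [0.6218, -0.2081, 0.1385]
tool_rot: [0.005, 0.683, 0.731, 0.002]
contact_force: [-0.4, 0.8, -1.1]
gripper_width: 0.371
```

```bash
python3 -c "
from h import *
print(to([*SP[0],.098],PY))"
```

```text
[array([-0.0015, -0.0076,  0.2025]), array([0.0029, 0.0013, 0.0018])]
```

>>> jog_arm([
  {"x":-0.005,"y":-0.008,"z":0.06,"wx":0.0029,"wy":0.0013,"wz":0.0018},
  {"x":-0.005,"y":-0.008,"z":0.15,"wx":0.0029,"wy":0.0013,"wz":0.0018},
  {"x":-0.005,"y":-0.008,"z":0.2,"wx":0.0029,"wy":0.0013,"wz":0.0018},
  {"x":-0.005,"y":-0.008,"z":0.2,"wx":0.0029,"wy":0.0013,"wz":0.0018},
  {"x":-0.005,"y":-0.008,"z":0.2,"wx":0.0029,"wy":0.0013,"wz":0.0018},
  {"x":-0.005,"y":-0.008,"z":0.2,"wx":0.0029,"wy":0.0013,"wz":0.0018},
])

```text
t: 41.32
eef_pos: [0.6203, -0.2098, 0.0991]
tool_rot: [0.0, 0.685, 0.728, 0.0]
contact_force: [-0.1, -0.8, 0.0]
gripper_width: 0.375
```

```bash
python3 -c "
from h import *
print(to([SP[0][0],SP[0][1]-.0008,.082],PY))"
```

```text
[array([0.0017, 0.002 , 0.0855]), array([ 0.0001,  0.    , -0.0003])]
```

>>> jog_arm([
  {"x":0.002,"y":0.002,"z":0,"wx":0,"wy":0,"wz":0},
  {"x":0.002,"y":0.002,"z":0.02,"wx":0,"wy":0,"wz":0},
  {"x":0.002,"y":0.002,"z":0.04,"wx":0,"wy":0,"wz":0},
  {"x":0.002,"y":0.002,"z":0.06,"wx":0,"wy":0,"wz":0},
  {"x":0.002,"y":0.002,"z":0.075,"wx":0,"wy":0,"wz":0},
  {"x":0.002,"y":0.002,"z":0.085,"wx":0,"wy":0,"wz":0},
  {"x":0.002,"y":0.002,"z":0.085,"wx":0,"wy":0,"wz":0},
])

```text
t: 41.9
eef_pos: [0.6203, -0.2092, 0.0814]
tool_rot: [-0.0, 0.685, 0.728, -0.0]
contact_force: [-0.1, 0.1, -0.6]
gripper_width: 0.373
```

>>> jog_arm([
  {"x":0,"y":0,"z":0.03,"wx":0,"wy":0,"wz":0},
  {"x":0,"y":0,"z":0.06,"wx":0,"wy":0,"wz":0},
  {"x":0,"y":0,"z":0.08,"wx":0,"wy":0,"wz":0},
  {"x":0,"y":0,"z":0.09,"wx":0,"wy":0,"wz":0},
  {"x":0,"y":0,"z":0.096,"wx":0,"wy":0,"wz":0},
  {"x":0,"y":0,"z":0.1,"wx":0,"wy":0,"wz":0},
  {"x":0,"y":0,"z":0.1,"wx":0,"wy":0,"wz":0},
])

```text
t: 42.48
eef_pos: [0.6199, -0.2089, 0.0627]
tool_rot: [-0.001, 0.685, 0.728, 0.0]
contact_force: [-5.3, 3.3, 13.5]
gripper_width: 0.376
```

>>> jog_arm([
  {"x":0,"y":0,"z":0,"wx":0,"wy":0,"wz":0},
  {"x":0,"y":0,"z":0,"wx":0,"wy":0,"wz":0},
  {"x":0,"y":0,"z":0,"wx":0,"wy":0,"wz":0},
  {"x":0,"y":0,"z":0,"wx":0,"wy":0,"wz":0},
  {"x":0,"y":0,"z":-0.1,"wx":0,"wy":0,"wz":0},
  {"x":0,"y":0,"z":-0.25,"wx":0,"wy":0,"wz":0},
  {"x":0,"y":0,"z":-0.4,"wx":0,"wy":0,"wz":0},
  {"x":0,"y":0,"z":-0.4,"wx":0,"wy":0,"wz":0},
  {"x":0,"y":-0.4,"z":-0.4,"wx":0,"wy":0,"wz":0},
  {"x":0,"y":-0.8,"z":-0.4,"wx":0,"wy":0,"wz":0},
  {"x":0,"y":-0.8,"z":-0.4,"wx":0,"wy":0,"wz":0},
  {"x":0,"y":-0.8,"z":-0.4,"wx":0,"wy":0,"wz":0},
], hand=0.4)

```text
t: 43.48
eef_pos: [0.4573, -0.219, 0.1424]
tool_rot: [-0.002, 0.685, 0.728, -0.0]
contact_force: [-0.0, -0.8, -0.1]
gripper_width: 0.698
```

```bash
python3 -c "
from h import *
im=snap('side','n3')
import tilt;print(tilt.tilt(im))
print([(np.round(d['location'],1),round(d['confidence'],2)) for d in finder.place_of('side','sleeve0')],'home px',[proj('side',[*SP[i],.045]).round(1) for i in(0,1,2)])
print([np.round(d['bbox'],1).tolist() for d in finder.find_in('side','sleeve0')])
from spig import hull
for i in range(3): h=hull('side',SP[i],.045,.081,.017).reshape(-1,2);print(h.min(0),h.max(0)-h.min(0))
# pump pose from side spigots
o,y,e=fit([(.035,.06),(.035,0),(.035,-.06)],[SP[0],SP[1],SP[2]]);print('pump',o,y,e)
for n,k in(('left',.05),('mid',0),('big',-.05)):
    q=fr(o,y,(-.038,k)); d=[x for x in finder.place_of('side','key_%s_top'%n)[:2]]
    print(n,q,proj('side',[*q,.055]).round(1),[(np.round(x['location'],1),round(x['confidence'],2)) for x in d])
q=fr(o,y,(-.038,-.05));print(to([*q,.10],PY))
x0,y0=370,280
cv2.imwrite('pics/c11.png',cv2.convertScaleAbs(cv2.resize(im[y0:y0+95,x0:x0+125],None,fx=6.3,fy=6.3,interpolation=cv2.INTER_CUBIC),alpha=1.4)[:,:,::-1])
"
```

```text
(22, array([ 0.0708, -0.0013, -0.0104,  0.0013]), 'med resid px', np.float64(0.1))
[(array([413.1, 307.2]), 0.95), (array([442. , 321.3]), 0.93), (array([470.7, 328.7]), 0.8)] home px [array([415.5, 306.8]), array([442.9, 319.4]), array([472.4, 332.9])]
[[434.0, 297.8, 19.1, 27.0], [404.8, 286.9, 22.9, 26.3], [465.1, 309.8, 18.2, 30.5]]
[406.3798  285.73294] [19.660553 26.431885]
[433.46387 297.63083] [20.911224 27.418335]
[462.53973 310.48166] [22.3526 28.4935]
pump [ 0.58943168 -0.27043232] 0.06096116096846565 0.00019999999999997797
left [ 0.5484561  -0.22284029] [397.1 322.3] [(array([397.8, 315.5]), 0.66)]
mid [ 0.55150227 -0.27274741] [420.7 333.8] [(array([420.6, 327.7]), 0.55)]
big [ 0.55454844 -0.32265453] [445.7 345.9] [(array([445.3, 336.8]), 0.83), (array([259.4, 318.2]), 0.62)]
[array([-0.5478,  0.4304,  0.215 ]), array([-0.    , -0.0004,  0.0001])]
```

View pics/c11.png

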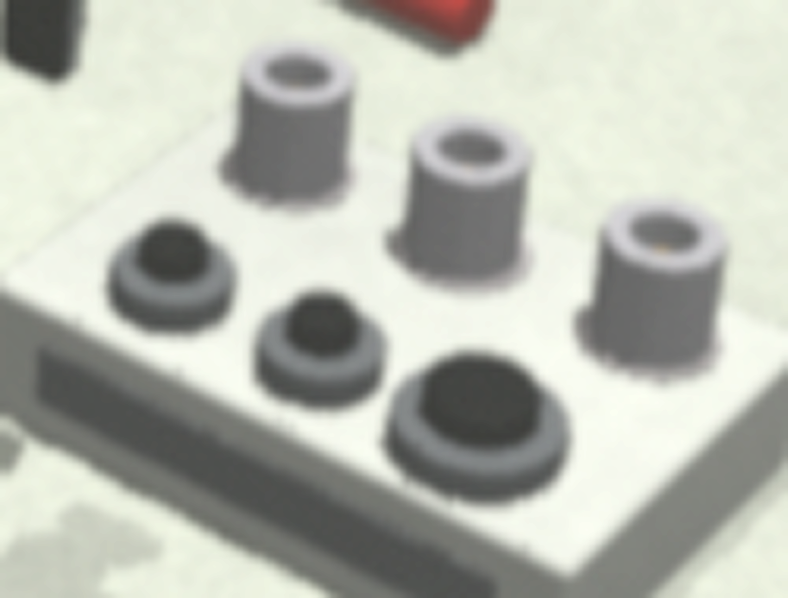

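>>> jog_arm([
  {"x":-0.3,"y":0.2,"z":0,"wx":0,"wy":0,"wz":0},
  {"x":-0.548,"y":0.43,"z":0,"wx":0,"wy":0,"wz":0},
  {"x":-0.548,"y":0.43,"z":0.1,"wx":0,"wy":0,"wz":0},
  {"x":-0.548,"y":0.43,"z":0.25,"wx":0,"wy":0,"wz":0},
  {"x":-0.548,"y":0.43,"z":0.25,"wx":0,"wy":0,"wz":0},
  {"x":-0.548,"y":0.43,"z":0.25,"wx":0,"wy":0,"wz":0},
  {"x":-0.548,"y":0.43,"z":0.25,"wx":0,"wy":0,"wz":0},
  {"x":-0.548,"y":0.43,"z":0.25,"wx":0,"wy":0,"wz":0},
  {"x":-0.548,"y":0.43,"z":0.25,"wx":0,"wy":0,"wz":0},
  {"x":-0.548,"y":0.43,"z":0.25,"wx":0,"wy":0,"wz":0},
], hand=-1, grip_force=40)

```text
t: 44.62
eef_pos: [0.5551, -0.3222, 0.0946]
tool_rot: [0.0, 0.685, 0.729, 0.001]
contact_force: [-0.3, 0.2, -0.3]
gripper_width: -0.001
```

```bash
python3 -c "
from h import *
print(to([.5545,-.3227,.064],PY),monitor.get_obs()['eef_pos'])"
```

```text
[array([-0.0022, -0.0034,  0.1529]), array([ 0.0008, -0.0003,  0.0003])] [ 0.55508596 -0.32224755  0.09457586]
```

>>> jog_arm([
  {"x":-0.002,"y":-0.003,"z":0.06,"wx":0.0008,"wy":0,"wz":0},
  {"x":-0.002,"y":-0.003,"z":0.1,"wx":0.0008,"wy":0,"wz":0},
  {"x":-0.002,"y":-0.003,"z":0.13,"wx":0.0008,"wy":0,"wz":0},
  {"x":-0.002,"y":-0.003,"z":0.15,"wx":0.0008,"wy":0,"wz":0},
  {"x":-0.002,"y":-0.003,"z":0.15,"wx":0.0008,"wy":0,"wz":0},
  {"x":-0.002,"y":-0.003,"z":0.15,"wx":0.0008,"wy":0,"wz":0},
])

```text
t: 45.12
eef_pos: [0.5543, -0.3223, 0.0643]
tool_rot: [-0.001, 0.685, 0.729, 0.0]
contact_force: [0.1, 1.9, 2.7]
gripper_width: 0.004
```

>>> jog_arm([
  {"x":0,"y":0,"z":0.007,"wx":0,"wy":0,"wz":0},
  {"x":0,"y":0,"z":0.015,"wx":0,"wy":0,"wz":0},
  {"x":0,"y":0,"z":0.015,"wx":0,"wy":0,"wz":0},
])

```text
t: 45.37
eef_pos: [0.5544, -0.3225, 0.0614]
tool_rot: [-0.001, 0.685, 0.729, 0.0]
contact_force: [0.2, 1.1, 3.5]
gripper_width: -0.001
```

>>> jog_arm([
  {"x":0,"y":0,"z":0.007,"wx":0,"wy":0,"wz":0},
  {"x":0,"y":0,"z":0.015,"wx":0,"wy":0,"wz":0},
  {"x":0,"y":0,"z":0.015,"wx":0,"wy":0,"wz":0},
  {"x":0,"y":0,"z":0.015,"wx":0,"wy":0,"wz":0},
])

```text
t: 45.7
eef_pos: [0.5546, -0.3226, 0.0608]
tool_rot: [-0.001, 0.685, 0.729, 0.001]
contact_force: [-7.4, 5.9, 21.9]
gripper_width: -0.004
```

>>> jog_arm([
  {"x":0,"y":0,"z":-0.05,"wx":0,"wy":0,"wz":0},
  {"x":0,"y":0,"z":-0.15,"wx":0,"wy":0,"wz":0},
  {"x":0,"y":0,"z":-0.15,"wx":0,"wy":0,"wz":0},
  {"x":0.25,"y":0,"z":-0.15,"wx":0,"wy":0,"wz":0},
  {"x":0.5,"y":0,"z":-0.15,"wx":0,"wy":0,"wz":0},
  {"x":0.5,"y":0,"z":-0.15,"wx":0,"wy":0,"wz":0},
  {"x":0.5,"y":0,"z":-0.15,"wx":0,"wy":0,"wz":0},
  {"x":0.5,"y":0,"z":-0.15,"wx":0,"wy":0,"wz":0},
])

```text
t: 46.37
eef_pos: [0.5486, -0.2218, 0.0909]
tool_rot: [-0.001, 0.684, 0.73, 0.001]
contact_force: [0.9, -1.2, 0.7]
gripper_width: 0.005
```

```bash
python3 -c "
from h import *
print(to([.5485,-.2228,.068],PY),monitor.get_obs()['eef_pos'])"
```

```text
[array([-0.0055, -0.0008,  0.1143]), array([ 0.0002, -0.0009,  0.0009])] [ 0.54858278 -0.22176547  0.09086026]
```

>>> jog_arm([
  {"x":-0.005,"y":0,"z":0.04,"wx":0,"wy":-0.0009,"wz":0},
  {"x":-0.005,"y":0,"z":0.08,"wx":0,"wy":-0.0009,"wz":0},
  {"x":-0.005,"y":0,"z":0.11,"wx":0,"wy":-0.0009,"wz":0},
  {"x":-0.005,"y":0,"z":0.125,"wx":0,"wy":-0.0009,"wz":0},
  {"x":-0.005,"y":0,"z":0.135,"wx":0,"wy":-0.0009,"wz":0},
  {"x":-0.005,"y":0,"z":0.135,"wx":0,"wy":-0.0009,"wz":0},
])

```text
t: 46.87
eef_pos: [0.548, -0.2238, 0.0634]
tool_rot: [-0.0, 0.684, 0.729, -0.0]
contact_force: [-1.1, -0.3, 2.5]
gripper_width: 0.002
```

>>> jog_arm([
  {"x":0,"y":0,"z":0.007,"wx":0,"wy":0,"wz":0},
  {"x":0,"y":0,"z":0.013,"wx":0,"wy":0,"wz":0},
  {"x":0,"y":0,"z":0.02,"wx":0,"wy":0,"wz":0},
  {"x":0,"y":0,"z":0.02,"wx":0,"wy":0,"wz":0},
])

```text
t: 47.2
eef_pos: [0.5482, -0.2239, 0.0609]
tool_rot: [-0.0, 0.684, 0.729, 0.0]
contact_force: [-5.5, 3.2, 15.5]
gripper_width: 0.002
```

>>> jog_arm([
  {"x":0,"y":0,"z":-0.05,"wx":0,"wy":0,"wz":0},
  {"x":0,"y":0,"z":-0.15,"wx":0,"wy":0,"wz":0},
  {"x":0,"y":0,"z":-0.15,"wx":0,"wy":0,"wz":0},
  {"x":-0.25,"y":0,"z":-0.15,"wx":0,"wy":0,"wz":0},
  {"x":-0.25,"y":0,"z":-0.15,"wx":0,"wy":0,"wz":0},
  {"x":-0.25,"y":0,"z":-0.15,"wx":0,"wy":0,"wz":0},
  {"x":-0.25,"y":0,"z":-0.15,"wx":0,"wy":0,"wz":0},
])

```text
t: 47.78
eef_pos: [0.551, -0.2741, 0.0905]
tool_rot: [-0.0, 0.685, 0.729, 0.0]
contact_force: [0.3, -0.4, -0.1]
gripper_width: -0.002
```

```bash
python3 -c "
from h import *
print(to([.5515,-.2727,.068],PY),monitor.get_obs()['eef_pos'])
for q in((.5485,-.2228),(.5515,-.2727),(.5545,-.3227)): print([proj('side',[*q,z]).round(1).tolist() for z in(.061,.064,.067)])"
```

```text
[array([0.0068, 0.0029, 0.1128]), array([ 0.    , -0.0003, -0.    ])] [ 0.55100274 -0.27411271  0.09054893]
[[397.3, 319.5], [397.3, 318.1], [397.4, 316.8]]
[[420.9, 331.0], [421.0, 329.6], [421.2, 328.2]]
[[446.0, 343.1], [446.2, 341.7], [446.3, 340.3]]
```

>>> jog_arm([
  {"x":0.007,"y":0.003,"z":0.05,"wx":0,"wy":0,"wz":0},
  {"x":0.007,"y":0.003,"z":0.1,"wx":0,"wy":0,"wz":0},
  {"x":0.007,"y":0.003,"z":0.113,"wx":0,"wy":0,"wz":0},
  {"x":0.007,"y":0.003,"z":0.113,"wx":0,"wy":0,"wz":0},
  {"x":0.007,"y":0.003,"z":0.113,"wx":0,"wy":0,"wz":0},
])

```text
t: 48.2
eef_pos: [0.5513, -0.2718, 0.0674]
tool_rot: [-0.001, 0.685, 0.729, 0.0]
contact_force: [-0.2, 0.1, 0.1]
gripper_width: -0.003
```

>>> jog_arm([
  {"x":0,"y":0,"z":0.01,"wx":0,"wy":0,"wz":0},
  {"x":0,"y":0,"z":0.01,"wx":0,"wy":0,"wz":0},
])

```text
t: 48.37
eef_pos: [0.5515, -0.272, 0.0654]
tool_rot: [-0.001, 0.685, 0.729, 0.0]
contact_force: [0.4, 0.6, 1.8]
gripper_width: -0.001
```

>>> jog_arm([
  {"x":0,"y":0,"z":0.01,"wx":0,"wy":0,"wz":0},
  {"x":0,"y":0,"z":0.018,"wx":0,"wy":0,"wz":0},
  {"x":0,"y":0,"z":0.027,"wx":0,"wy":0,"wz":0},
  {"x":0,"y":0,"z":0.032,"wx":0,"wy":0,"wz":0},
  {"x":0,"y":0,"z":0.032,"wx":0,"wy":0,"wz":0},
])

```text
t: 48.78
eef_pos: [0.5517, -0.2722, 0.0609]
tool_rot: [-0.001, 0.685, 0.729, 0.001]
contact_force: [-5.1, 4.1, 18.5]
gripper_width: 0.002
```

>>> jog_arm([
  {"x":0,"y":0,"z":-0.1,"wx":0,"wy":0,"wz":0},
  {"x":0,"y":0,"z":-0.3,"wx":0,"wy":0,"wz":0},
  {"x":0,"y":0,"z":-0.6,"wx":0,"wy":0,"wz":0},
  {"x":0,"y":0,"z":-0.6,"wx":0,"wy":0,"wz":0},
  {"x":0.3,"y":-0.5,"z":-0.6,"wx":0,"wy":0,"wz":0},
  {"x":0.5,"y":-0.5,"z":-0.6,"wx":0,"wy":0,"wz":0},
  {"x":0.5,"y":-0.5,"z":-0.6,"wx":0,"wy":0,"wz":0},
  {"x":0.5,"y":-0.5,"z":-0.6,"wx":0,"wy":0,"wz":0},
  {"x":0.5,"y":-0.5,"z":-0.6,"wx":0,"wy":0,"wz":0},
])

```text
t: 49.53
eef_pos: [0.4421, -0.1754, 0.18]
tool_rot: [-0.003, 0.684, 0.73, 0.002]
contact_force: [-0.8, -0.1, 0.4]
gripper_width: -0.003
```

```bash
python3 -c "
from h import *
import tilt
im=snap('side','fin');top=snap('top','fint');print(tilt.tilt(im))
print([(np.round(d['location'],1),round(d['confidence'],2)) for d in finder.place_of('side','sleeve0')])
def loc(p): d=np.array(p[:2])-MAT[0];y=MAT[1];return (np.cos(y)*d[0]+np.sin(y)*d[1]).round(3),(-np.sin(y)*d[0]+np.cos(y)*d[1]).round(3)
for n in('block','bar'):
  for c in('side','top'):
    for d in finder.place_of(c,n)[:1]: print(n,c,round(d['confidence'],2),'on mat',loc(atz(c,d['location'],.003)))
# bar extents from the top picture: bright/dark pixels inside mat differing from the old picture
print([np.round(d['bbox']).tolist() for d in finder.find_in('top','bar')[:1]],[np.round(d['bbox']).tolist() for d in finder.find_in('top','mat')[:1]],[np.round(d['bbox']).tolist() for d in finder.find_in('top','block')[:1]])
for n in('spray_can','driver','flux_jar'): print(n,[np.round(d['location'],1).tolist() for c in('side','top') for d in finder.place_of(c,n)[:1]])
print(monitor.get_obs()['t'])
"
```

```text
(22, array([ 0.0707, -0.0013, -0.0104,  0.0016]), 'med resid px', np.float64(0.09))
[(array([442.7, 319.4]), 0.86), (array([413.6, 308.9]), 0.65), (array([473. , 328.1]), 0.65)]
block side 0.55 on mat (np.float64(-0.039), np.float64(-0.009))
block top 0.73 on mat (np.float64(-0.038), np.float64(0.002))
bar side 0.74 on mat (np.float64(0.049), np.float64(0.007))
bar top 0.9 on mat (np.float64(0.041), np.float64(0.008))
[[279.0, 289.0, 99.0, 22.0]] [[276.0, 273.0, 120.0, 89.0]] [[326.0, 321.0, 24.0, 22.0]]
spray_can [[183.9, 225.5], [134.5, 302.9]]
driver [[414.4, 273.0], [365.8, 176.0]]
flux_jar [[380.9, 246.1], [307.8, 164.4]]
50.3333
```

```bash
python3 -c "
from h import *
print(bot.hand_in())"
```

```text
the job is handed in; nothing more can be done
None
```

The job is finished and handed in at about 50 s of the 210 s allowed.

- **Tilt:** I levered the station up with the bar over the block. It holds a measured tilt of 0.071 rad with the tools gone, which matches the 0.07 rad for standing on the tongue. I never saw the tongue directly. The image fit also suggests the station slid about 10 mm to the right during the lift.
- **Tools:** The bar and the block are back on the mat. The bar's tip lies only about 3 mm inside the mat's left edge by the finder, and I did not check it more closely.
- **Sleeves:** All three are fully down, one per spigot. Each was pushed until it met 9–14 N at the box-top height. The close-up picture and the final finder positions agree to within about 5 pixels.
- **Keys:** Pressed big, left, then middle, each to a hard stop at tool height 0.061 m with 15–22 N. On the middle key I felt first contact at about 0.067 m, which gives the full 6 mm of travel. I took the other two as full because they stopped at the same height.
- **Left alone:** The jar, screwdriver and spray can were never touched. The can and screwdriver read within 4 pixels of their first positions, and so does the jar in the side view; its first top-view reading was a misdetection.

**Disagreement:** My first position readings from the two cameras differed by up to about 9 mm in y. I used the side camera, which agreed with the gripper's known position.

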